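# Line up the clay figures by height

## Robot

A 6-joint arm with a two-finger parallel gripper is mounted at the origin on the work surface. World frame = base frame: x ahead of the robot, y to its left, z up, the work surface at z = 0. Lengths are in mm, angles in rad, forces in N, time in s.
With the tool pointing down it reaches from about 275 to 750 mm from the base axis. Payload 10.2 kg.
Tool frame: the origin (TCP) lies between the finger pads; the fingertips stand 11 mm ahead of it and the grasp point (between the pads) lies 8 mm behind it (ctrl.nose_length is the distance from the TCP to the fingertips, in mm); x points along the fingers, y is the direction in which the jaws open and shut, and the axes are right-handed (so a half turn about x gives the same grasp; the last joint's range is limited). The gripper opens to 85 mm and grips with 20 to 120 N. Pads are 22 mm wide; open, the fingers measure 114 mm over their backs; the gripper's body (76 mm by 85 mm) begins 54 mm behind the grasp point. The pads swing forward as they close: fully open they stand 13 mm farther back than shut.
Start: joints at [-1.456, 0.313, 1.498, -0, 1.331, -0.223], TCP at [173.979, -495.341, 242.294] pointing down, gripper open.
Joint ranges: [-2.94, 2.94], [-0.97, 2.17], [0.19, 2.56], [-1.23, 4.37], [0.02, 3.11], [-2.88, 2.88]. Speed limits (rad/s): [2.39, 2.39, 3.01, 3.14, 3.14, 3.14].

## Interface

Orientations are given as a unit quaternion [w, x, y, z].
In Python, from rig import ctrl, capture, ticket gives the robot as it stands.
- The arm moves only by the tool step_arm, never from a script. Its argument "commands" is a list of rows, each a list of 2 entries, a list of its own where there are three numbers: the shift along the world's x, y, z normalised to -1 to 1, where 1 is 0.04 m, then the turn about the world's z normalised to -1 to 1, where 1 is 180 degrees. A call has 1 to 5 rows; each row shifts and turns the commanded pose from where the row before left it; what a row does not reach is not made up. A row lasts 1/10 s, in which the tool goes at most 50 mm and 8.59 degrees, less where a joint would pass 70% of its speed; a pose out of reach is approached as far as the arm can. A call with a number of a shift or a turn outside -1 to 1 is refused whole. A call with a gripper value outside its range is refused whole. "gripper" is the closure, from -1 (fully open) to 1 (shut), so that 0 is half open, set as the call begins (left out, the last holds). The fingers move at their own pace and stop on an object; "force" is the grip in N (left out, the last holds). Time passes only in rows, so rows that do not move let the fingers close. It gives the time, the measured TCP pose, the force and the opening at its end, in the units of the state.
- ctrl.sense(): the state, without advancing time (a new reading comes with each control period).
- capture(name): name is "side" or "top" or "wrist"; returns a dict with "image" (400x640x3 uint8, blue, green, red), "fov_y" (degrees; the focal length in pixels is half the picture's height over the tangent of half this angle, whatever the lens; pixels are square), "cx", "cy" (the principal point, pixels), "origin" and "orientation" of the camera in the world. Camera axes: x right, y down, z forward; pixel columns grow to the right and rows downward; lengths in mm; the calibration is good to about 2 mm. A picture is of the moment at which its call begins. There is no depth.
- ticket.finish_job(): hands the job in, once; it reports no verdict.
The state is a dict: "time_s": time; "joints": joint angles; "dq": joint speeds; "tau": joint torques, N m; "eef_pos": TCP position; "ee_rot": TCP orientation; "force": force on the tool from outside, world axes, zero at the start; "wrist_torque": the same for the moment, N m; "grip_width": opening from 0.0 (shut) to 1.0 (fully open).
Only numpy, scipy, OpenCV 4.12 (cv2) and the standard library are available. Lean on these libraries where they do the work, as an engineer would, in place of code of your own. Each camera call takes 0.05 s, during which the arm holds its last target.

## Task

Stand the four clay figures on the four cork discs of the display board, one on each disc, in order of height: the shortest on the disc nearest the brush pot, then rising to the tallest on the disc farthest from it. Set each one down gently, upright and centred on its disc, without dropping or knocking over any of them, and leave the brush pot where it is.

Things in the scene. Friction and masses are not known exactly. Their poses are not given: they have to be found in the camera images.
- figure_1: The shortest of four loose upright clay figures, 65 mm high, 80-280 g. All have a round foot 48 mm wide, 8 mm thick, a round robed body 31 mm wide (16 to 35 mm up; grip it there, from any side) and a 20 mm head. Origin: centre of underside, z up. Starts on the table in the front row, among the others, a jar and a wood block; neighbours in y, centres 80 mm or more apart.
- figure_2: The second shortest of four loose upright clay figures, 85 mm high, 80-280 g. All have a round foot 48 mm wide, 8 mm thick, a round robed body 31 mm wide (16 to 55 mm up; grip it there, from any side) and a 20 mm head. Origin: centre of underside, z up. Starts on the table in the front row, among the others, a jar and a wood block; neighbours in y, centres 80 mm or more apart.
- figure_3: The second tallest of four loose upright clay figures, 105 mm high, 80-280 g. All have a round foot 48 mm wide, 8 mm thick, a round robed body 31 mm wide (16 to 75 mm up; grip it there, from any side) and a 20 mm head. Origin: centre of underside, z up. Starts on the table in the front row, among the others, a jar and a wood block; neighbours in y, centres 80 mm or more apart.
- figure_4: The tallest of four loose upright clay figures, 125 mm high, 80-280 g. All have a round foot 48 mm wide, 8 mm thick, a round robed body 31 mm wide (16 to 95 mm up; grip it there, from any side) and a 20 mm head. Origin: centre of underside, z up. Starts on the table in the front row, among the others, a jar and a wood block; neighbours in y, centres 80 mm or more apart.
- disc_a: One of four alike cork discs, 54 mm wide, 4 mm thick, fixed in a row about 76 mm apart on a fixed plywood board (340 x 90 x 15 mm) behind the front row, roughly along y. One figure goes on each. Letters a-d say nothing of the order in the row. Origin: centre of the disc's underside, 15 mm above the table; a figure on it stands at 19 mm.
- disc_b: One of four alike cork discs, 54 mm wide, 4 mm thick, fixed in a row about 76 mm apart on a fixed plywood board (340 x 90 x 15 mm) behind the front row, roughly along y. One figure goes on each. Letters a-d say nothing of the order in the row. Origin: centre of the disc's underside, 15 mm above the table; a figure on it stands at 19 mm.
- disc_c: One of four alike cork discs, 54 mm wide, 4 mm thick, fixed in a row about 76 mm apart on a fixed plywood board (340 x 90 x 15 mm) behind the front row, roughly along y. One figure goes on each. Letters a-d say nothing of the order in the row. Origin: centre of the disc's underside, 15 mm above the table; a figure on it stands at 19 mm.
- disc_d: One of four alike cork discs, 54 mm wide, 4 mm thick, fixed in a row about 76 mm apart on a fixed plywood board (340 x 90 x 15 mm) behind the front row, roughly along y. One figure goes on each. Letters a-d say nothing of the order in the row. Origin: centre of the disc's underside, 15 mm above the table; a figure on it stands at 19 mm.
- brush_pot: White pot with a blue band, 77 mm wide, 80 mm high, full of upright brushes up to 170 mm high. Stands on the table past one or the other end of the board, in line with the row, about 130 mm from the nearest disc's centre (a blue bowl is past the other end). Loose, 0.6 kg. Origin: centre of underside.
Things that resemble listed ones, but are neither listed nor needed, are in the scene too. Leave any purple or yellow look-alike of the figure_4 alone.

How it is judged:
By the outcome, as a careful person would: the job done as asked, in the order asked, and still so for the second after the job is handed in, with the robot touching nothing.
It also fails if it takes over 128 s, if anything falls off the work surface, if the arm or the gripper's body presses on something with over 40 N, if the wrist force passes 120 N, or if a joint passes its speed limit or range.

## Working session

There is one attempt and no reset: what is moved stays moved. The work goes in short steps, Python scripts to look and compute and a tool call to move; the robot and the scene stay as the last step left them, time stands still between calls to the robot, and variables do not carry over. Pictures are saved under pics/ and viewed, and the job is handed in when it is done.

Besides the shell and the picture viewer there is one more tool, called after "Request:" by a JSON object that holds its "api" and its "payload", one argument or row to a line. step_arm: Moves the arm, as the interface text tells. Its arguments: {"type":"object","properties":{"commands":{"type":"array","items":{"type":"array"}},"gripper":{"type":"number"},"force":{"type":"number"}},"required":["commands"]}

```bash
ls; mkdir -p pics; python3 - <<'E'
from rig import ctrl,capture
import cv2
for n in("top","side"):
    c=capture(n); cv2.imwrite(f"pics/{n}0.png",c["image"]); print(n,c["fov_y"],c["cx"],c["cy"],c["origin"],c["orientation"])
print(ctrl.sense())
E
```

```text
pics
top 51.60713574206185 314.9018095056345 200.48170227128887 [379.10895124 -42.67666316 974.17877141] [ 0.03574259 -0.69826654  0.71454164 -0.02401164]
side 53.70480319853323 320.05518002064883 200.1035123626059 [196.32821591 553.78767293 802.61399867] [ 0.0795284  -0.18872759  0.91612838 -0.34462433]
{'time_s': 0.1, 'joints': array([-1.45639592e+00,  3.13373725e-01,  1.49837030e+00,  1.00628113e-06,
        1.33099759e+00, -2.23368210e-01]), 'dq': array([ 2.25961023e-03,  3.21203253e-04,  7.33133007e-05, -1.33056605e-03,
        5.03887566e-05, -1.73675441e-04]), 'tau': array([ 3.00247892e-03, -4.12900579e+01, -2.60141391e+01, -2.36024134e-04,
        3.00119958e-03, -1.80151676e-05]), 'eef_pos': array([ 173.95451214, -495.10899373,  241.79923731]), 'ee_rot': array([ 0.11844667,  0.69706907,  0.11925786, -0.69702414]), 'force': array([0.63363626, 0.86766115, 0.64101105]), 'wrist_torque': array([ 0.03312136, -0.03174615, -0.02062136]), 'grip_width': 1.0012169464834093}
```

View pics/top0.png

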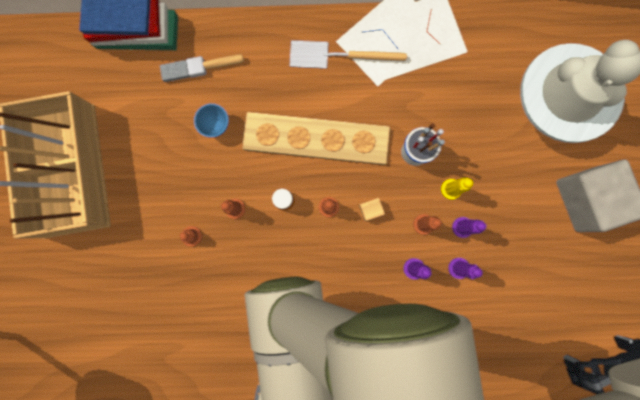

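View pics/side0.png

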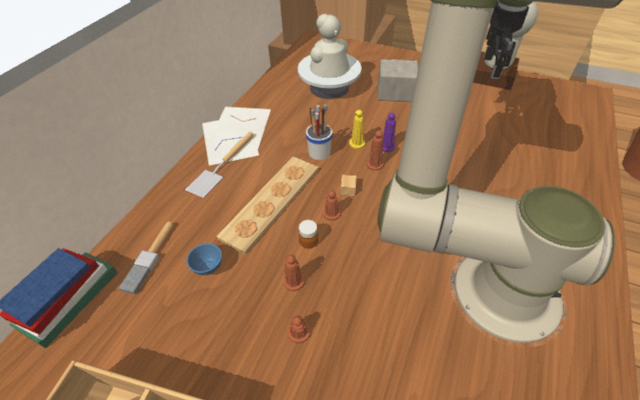

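The top view shows four terracotta figures at (191,237), (232,208), (329,207) and (427,224). The discs are at (267,134), (299,138), (333,140) and (363,142), and the pot is at (423,145), so the nearest disc is (363,142). The look-alikes are purple at (467,227), (417,269) and (464,269) and yellow at (456,188). The jar is at (282,199) and the block at (372,209). I'll enlarge both views next.

```bash
python3 - <<'E'
import cv2
t=cv2.imread("pics/top0.png");s=cv2.imread("pics/side0.png")
cv2.imwrite("pics/ta.png",cv2.resize(t[175:255,170:330],None,fx=5,fy=5,interpolation=3))
cv2.imwrite("pics/tb.png",cv2.resize(t[170:290,310:490],None,fx=4.4,fy=4.4,interpolation=3))
cv2.imwrite("pics/tc.png",cv2.resize(t[95:175,240:400],None,fx=5,fy=5,interpolation=3))
cv2.imwrite("pics/sa.png",cv2.resize(s[100:350,270:420],None,fx=2.4,fy=2.4*1,interpolation=3))
cv2.imwrite("pics/sb.png",cv2.resize(s[180:350,270:370],None,fx=3.5,fy=3.5,interpolation=3))
E
```

```text
(no output)
```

View pics/ta.png

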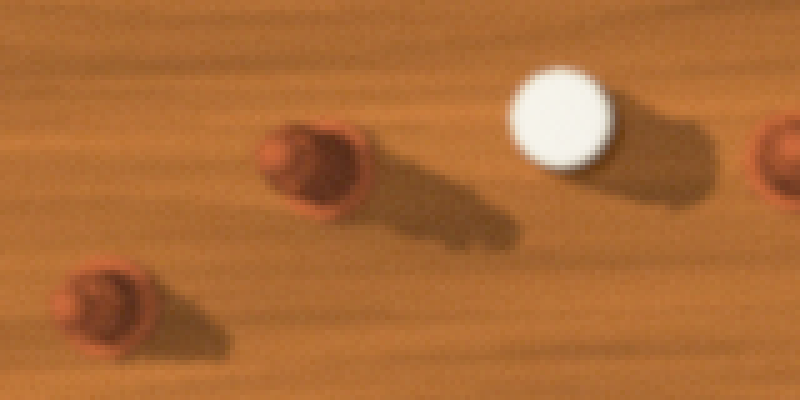

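View pics/tb.png

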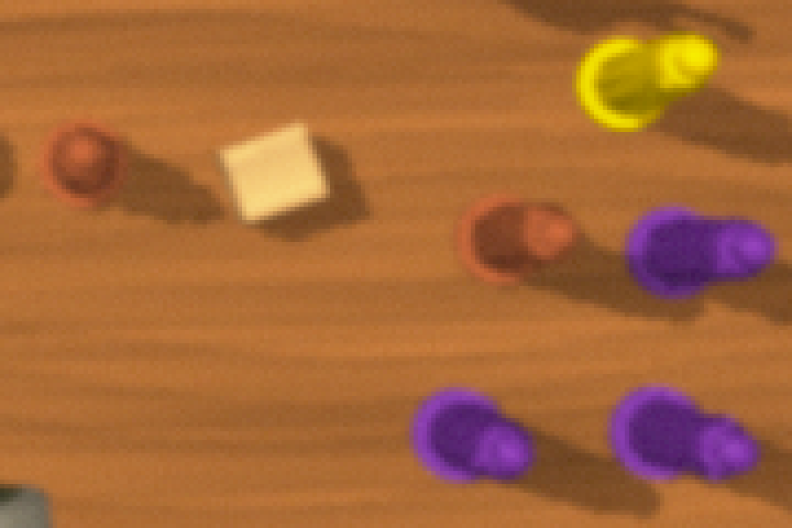

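View pics/tc.png

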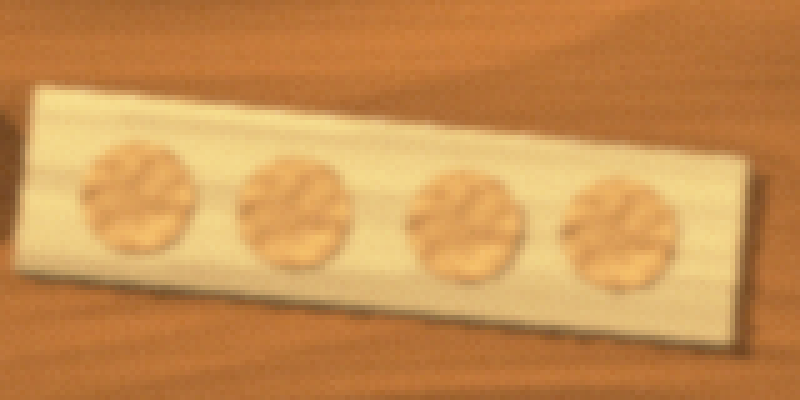

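View pics/sa.png

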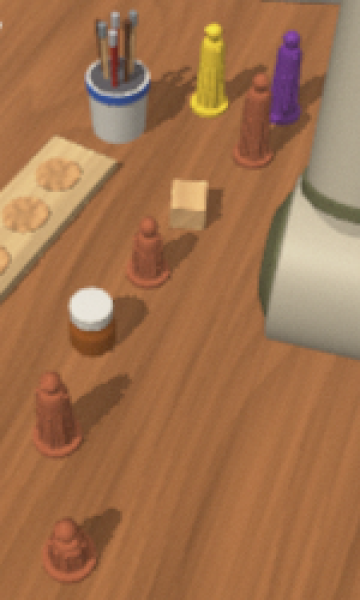

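View pics/sb.png

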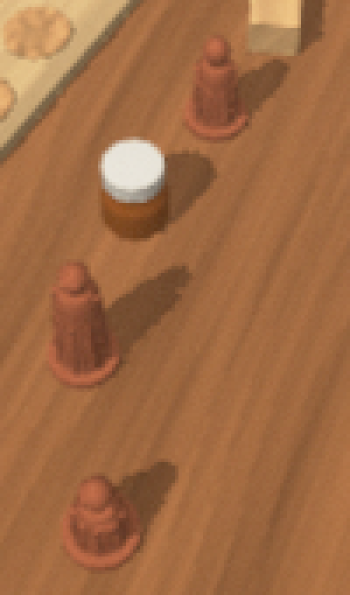

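```bash
cat > h.py <<'E'
import numpy as np,cv2
from scipy.spatial.transform import Rotation as R
def cam(c):
    f=200/np.tan(np.radians(c["fov_y"])/2); w,x,y,z=c["orientation"]
    return f,c["cx"],c["cy"],np.array(c["origin"]),R.from_quat([x,y,z,w]).as_matrix()
def ray(C,u,v,z):
    f,cx,cy,o,M=C; d=M@np.array([(u-cx)/f,(v-cy)/f,1]); return o+d*(z-o[2])/d[2]
def proj(C,P):
    f,cx,cy,o,M=C; q=(np.atleast_2d(P)-o)@M; return np.c_[f*q[:,0]/q[:,2]+cx,f*q[:,1]/q[:,2]+cy]
def circ(x,y,z,r):
    a=np.linspace(0,2*np.pi,60); return np.c_[x+r*np.cos(a),y+r*np.sin(a),0*a+z]
CAMS={"top":dict(fov_y=51.60713574206185,cx=314.9018095056345,cy=200.48170227128887,origin=[379.10895124,-42.67666316,974.17877141],orientation=[0.03574259,-0.69826654,0.71454164,-0.02401164]),
"side":dict(fov_y=53.70480319853323,cx=320.05518002064883,cy=200.1035123626059,origin=[196.32821591,553.78767293,802.61399867],orientation=[0.0795284,-0.18872759,0.91612838,-0.34462433])}
T=cam(CAMS["top"]);S=cam(CAMS["side"])
def overlay(img,C,circs,box,f,out):
    x0,y0,x1,y1=box; im=cv2.resize(img[y0:y1,x0:x1],None,fx=f,fy=f,interpolation=3)
    for c in circs:
        p=(proj(C,circ(*c))-[x0,y0]+.5)*f-.5
        cv2.polylines(im,[np.round(p*8).astype(np.int32)],True,(255,255,0),1,cv2.LINE_AA,3)
    cv2.imwrite(out,im)
E
python3 - <<'E'
from h import *
g=lambda x,y,o,f:((x+.5)/f-.5+o[0],(y+.5)/f-.5+o[1])
F={1:g(108,306,(170,175),5),3:g(323,169,(170,175),5),2:g(84,165,(310,170),4.4),4:g(501,239,(310,170),4.4)}
D=[g(*p,(240,95),5) for p in((139,197),(295,212),(466,227),(620,234))]
cf=[];t=cv2.imread("pics/top0.png");s=cv2.imread("pics/side0.png")
H={1:65,2:85,3:105,4:125}
for k,p in F.items():
    q=ray(T,*p,8);print(k,q.round(1),"head side px",proj(S,[q[0],q[1],H[k]]).round(1), "head top px",proj(T,[q[0],q[1],H[k]-10]).round(1));cf+=[(q[0],q[1],8,24),(q[0],q[1],0,24),(q[0],q[1],H[k]-10,10)]
pd=[ray(T,*p,19) for p in D]
for q in pd:print(q.round(1));cf.append((q[0],q[1],19,27))
print(np.linalg.norm(np.diff(pd,axis=0),axis=1))
print("pot",ray(T,421,147,80))
overlay(s,S,cf,(215,120,415,350),2.6,"pics/o1.png")
overlay(t,T,cf,(170,110,370,260),4,"pics/o2.png")
overlay(t,T,cf,(290,110,490,260),4,"pics/o3.png")
E
```

```text
1 [385.1 263.7   8. ] head side px [[297.1 317.9]] head top px [[184.5 235.8]]
3 [447.  162.4   8. ] head side px [[290.5 256.4]] head top px [[225.6 205.7]]
2 [444.8 -59.5   8. ] head side px [[331.9 191.4]] head top px [[329.2 205. ]]
4 [ 400.5 -278.5    8. ] head side px [[378.3 130.9]] head top px [[436.1 222.5]]
[619.9  80.6  19. ]
[610.8   7.2  19. ]
[601.5 -72.9  19. ]
[ 596.3 -144.8   19. ]
[73.92712045 80.63759127 72.14149184]
pot [ 566.71478569 -262.94579151   80.        ]
```

View pics/o1.png

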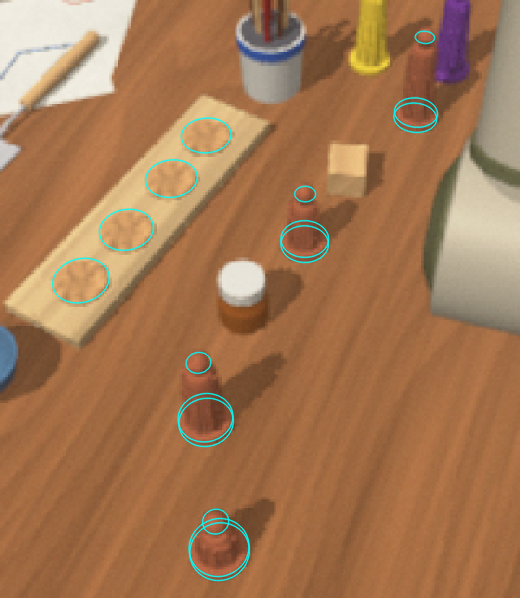

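View pics/o2.png

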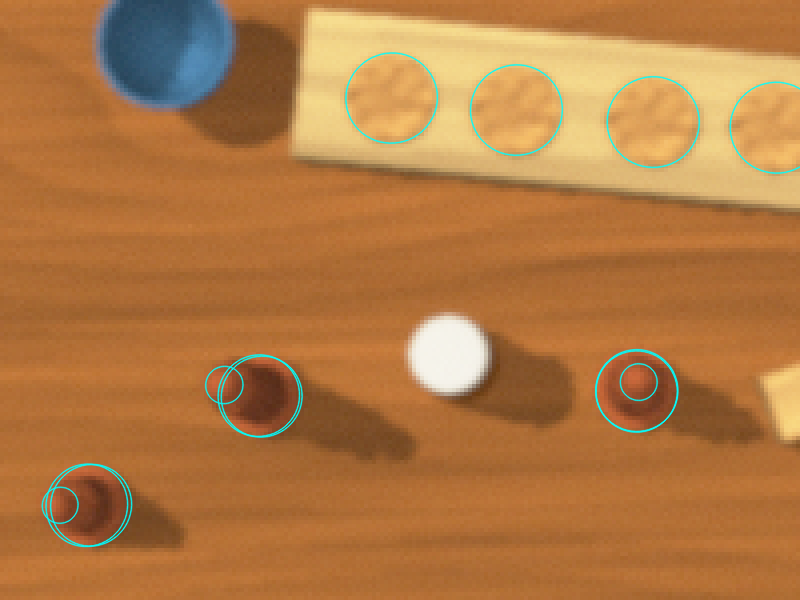

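View pics/o3.png

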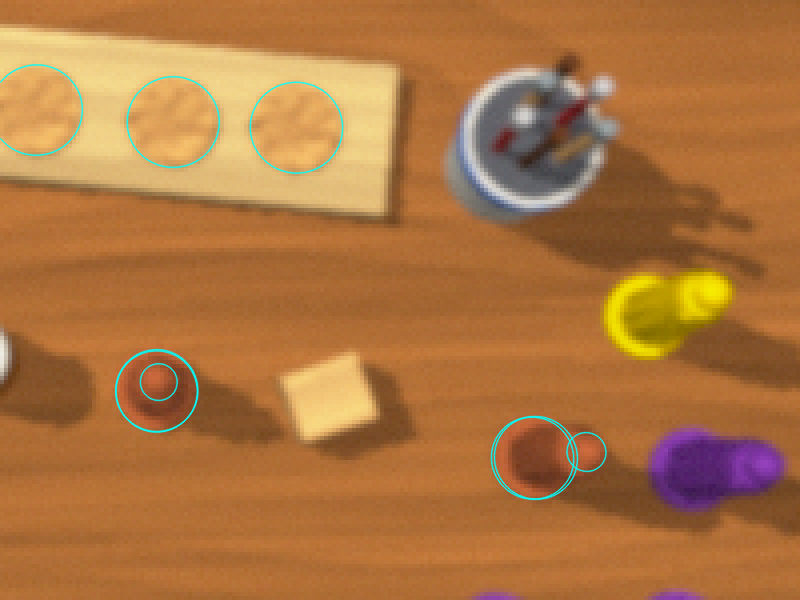

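The projected outlines fit in both views to about 2 mm, and the head heights match. From +y to −y the figures are 1, 3, 2, 4. Next I'll check the tool yaw and the obstacles.

```bash
python3 - <<'E'
from h import *
w,x,y,z=0.11844667,0.69706907,0.11925786,-0.69702414
M=R.from_quat([x,y,z,w]).as_matrix();print(M.round(3))
print("jaw angle deg",np.degrees(np.arctan2(M[1,1],M[0,1])))
for n,p,h in(("jar",(281.5,199),45),("block",(372,209.5),25),("purA",(413.5,268.5),8),("purB",(462.5,226.5),8),("yel",(451.5,188.5),8)):print(n,ray(T,*p,h).round(0))
E
```

```text
[[-0.     0.331 -0.943]
 [ 0.001 -0.943 -0.331]
 [-1.    -0.001 -0.   ]]
jaw angle deg -70.64728976267504
jar [463.  47.  45.]
block [ 436. -158.   25.]
purA [ 299. -251.    8.]
purB [ 393. -368.    8.]
yel [ 482. -347.    8.]
```

Request:
{"api": "step_arm", "payload": {
  "commands": [
    [[0.565,0.54,0],0.039],
    [[0.565,0.54,0],0.039],
    [[0.565,0.54,0],0.039],
    [[0.565,0.54,0],0.039],
    [[0.565,0.54,0],0.039]
  ],
  "gripper": -1,
  "force": 40
}}

```text
time_s: 0.6
eef_pos: [287.7, -386.3, 242.0]
ee_rot: [0.325, 0.628, 0.325, -0.628]
force: [0.6, -0.2, -0.0]
grip_width: 1.004
```

Request:
{"api": "step_arm", "payload": {
  "commands": [
    [[0.565,0.54,0],0.039],
    [[0.565,0.54,0],0.039],
    [[0.565,0.54,0],0.039],
    [[0.565,0.54,0],0.039],
    [[0,0,0],0]
  ]
}}

```text
time_s: 1.1
eef_pos: [379.0, -298.7, 242.1]
ee_rot: [0.468, 0.53, 0.468, -0.53]
force: [-0.3, -0.8, 0.5]
grip_width: 0.999
```

Request:
{"api": "step_arm", "payload": {
  "commands": [
    [[0.54,0.505,0],0.039],
    [[0,0,0],0]
  ]
}}

```text
time_s: 1.3
eef_pos: [399.9, -279.6, 242.1]
ee_rot: [0.499, 0.501, 0.499, -0.501]
force: [-0.1, 0.4, -0.0]
grip_width: 0.999
```

```bash
python3 - <<'E'
from rig import ctrl,capture
from h import *
s=ctrl.sense();print(s["eef_pos"],s["ee_rot"])
c=capture("wrist");print({k:c[k] for k in c if k!="image"});C=cam(c)
cv2.imwrite("pics/w1.png",c["image"])
overlay(c["image"],C,[(400.5,-278.5,8,24),(400.5,-278.5,0,24),(400.5,-278.5,125-10,10)],(0,0,640,400),1.25,"pics/w1o.png")
E
```

```text
[ 399.86209911 -279.56329353  242.05071295] [ 0.49872247  0.50123978  0.49912411 -0.50090888]
{'fov_y': 70.72174250983397, 'cx': 324.70493276325914, 'cy': 200.8174754712752, 'origin': array([ 400.34957491, -213.13424078,  373.44918304]), 'orientation': array([ 1.33735701e-01,  9.91015685e-01, -1.58843316e-03, -3.89301798e-04])}
```

View pics/w1o.png

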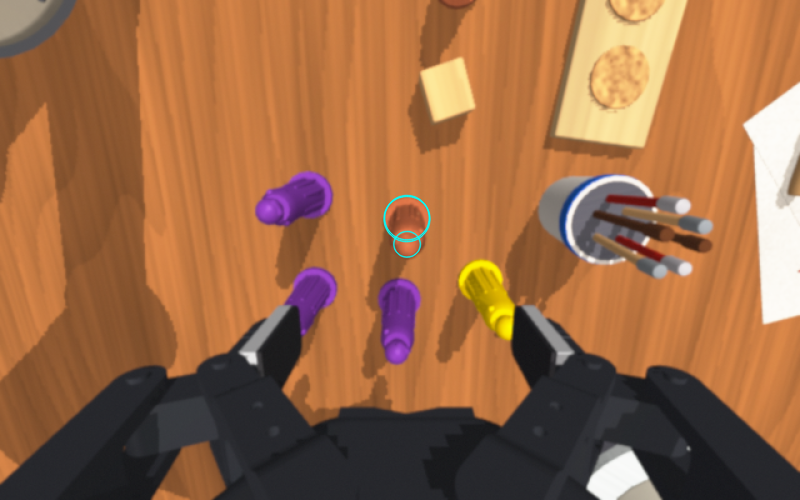

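Terracotta figure 4 is at (407,219) in the wrist view and matches the overlay. The purple and yellow look-alikes are clear of the finger corridor, so I'll descend.

Request:
{"api": "step_arm", "payload": {
  "commands": [
    [[0.015,0.027,-0.9],0],
    [[0,0,-0.9],0],
    [[0,0,-0.9],0],
    [[0,0,-0.9],0],
    [[0,0,-0.57],0]
  ]
}}

```text
time_s: 1.85
eef_pos: [398.1, -279.8, 73.1]
ee_rot: [-0.496, -0.503, -0.498, 0.503]
force: [-0.4, -0.3, 0.5]
grip_width: 1.002
```

Request:
{"api": "step_arm", "payload": {
  "commands": [
    [[0,0,0],0],
    [[0,0,0],0]
  ]
}}

```text
time_s: 2.05
eef_pos: [399.3, -280.5, 76.1]
ee_rot: [-0.498, -0.502, -0.497, 0.502]
force: [0.1, -0.5, 0.8]
grip_width: 0.997
```

```bash
python3 - <<'E'
from rig import ctrl,capture
import cv2
c=capture("wrist");cv2.imwrite("pics/w2.png",c["image"])
E
```

```text
(no output)
```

View pics/w2.png

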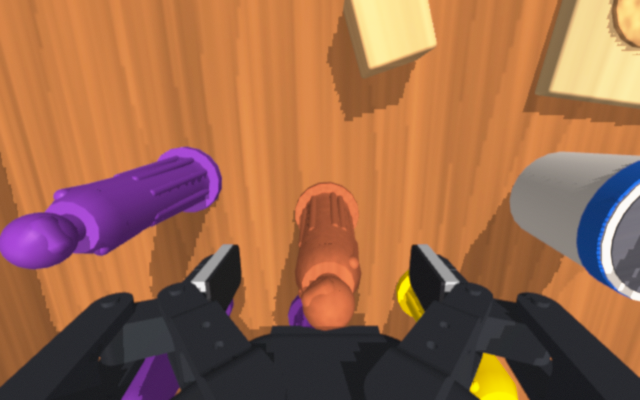

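The figure is centred between the jaws. I'll trim y by +2 mm and x by +1 mm, then close.

Request:
{"api": "step_arm", "payload": {
  "commands": [
    [[0.03,0.05,0],0],
    [[0,0,0],0]
  ]
}}

```text
time_s: 2.3
eef_pos: [401.2, -277.9, 76.5]
ee_rot: [-0.499, -0.502, -0.497, 0.502]
force: [-0.1, 0.0, -0.3]
grip_width: 1.004
```

Request:
{"api": "step_arm", "payload": {
  "commands": [
    [[0,0,0],0],
    [[0,0,0],0],
    [[0,0,0],0],
    [[0,0,0],0],
    [[0,0,0],0]
  ],
  "gripper": 1,
  "force": 40
}}

```text
time_s: 2.8
eef_pos: [400.8, -277.8, 75.7]
ee_rot: [-0.498, -0.502, -0.498, 0.502]
force: [-0.4, -0.8, 4.0]
grip_width: 0.34
```

Request:
{"api": "step_arm", "payload": {
  "commands": [
    [[0,0,0],0],
    [[0,0,0],0],
    [[0,0,0],0],
    [[0,0,0],0],
    [[0,0,0],0]
  ]
}}

```text
time_s: 3.3
eef_pos: [400.8, -277.8, 75.7]
ee_rot: [-0.498, -0.502, -0.498, 0.502]
force: [-1.8, -0.4, 5.7]
grip_width: 0.339
```

Request:
{"api": "step_arm", "payload": {
  "commands": [
    [[0,0,0.2],0],
    [[0,0,0.6],0],
    [[0,0,0.8],0],
    [[0,0,0.9],0],
    [[0,0,0.75],0]
  ]
}}

```text
time_s: 3.8
eef_pos: [400.8, -277.4, 207.4]
ee_rot: [0.498, 0.502, 0.498, -0.502]
force: [1.0, -1.3, -2.0]
grip_width: 0.338
```

Request:
{"api": "step_arm", "payload": {
  "commands": [
    [[0,0,0],0],
    [[0,0,0],0]
  ]
}}

```text
time_s: 4.0
eef_pos: [400.6, -277.4, 205.3]
ee_rot: [0.498, 0.502, 0.498, -0.502]
force: [0.6, 0.2, -3.3]
grip_width: 0.338
```

```bash
cat > chk.py <<'E'
import sys
from rig import ctrl,capture
from h import *
# name, fig x,y,base z, H
n=sys.argv[1];x,y,z,H=map(float,sys.argv[2:6])
c=capture("wrist");C=cam(c)
s=ctrl.sense();print(s["eef_pos"].round(1),s["force"].round(1),s["grip_width"])
cs=[(x,y,z+8,24),(x,y,z,24),(x,y,z+H-10,10)]
cs+=[(619.9,80.6,19,27),(610.8,7.2,19,27),(601.5,-72.9,19,27),(596.3,-144.8,19,27)]
overlay(c["image"],C,cs,(0,0,640,400),1.25,f"pics/{n}.png")
E
python3 chk.py w3 400.8 -278.5 129 125
```

```text
[ 400.4 -277.2  204.5] [ 0.2 -0.6 -2.8] 0.3403980480005236
```

View pics/w3.png

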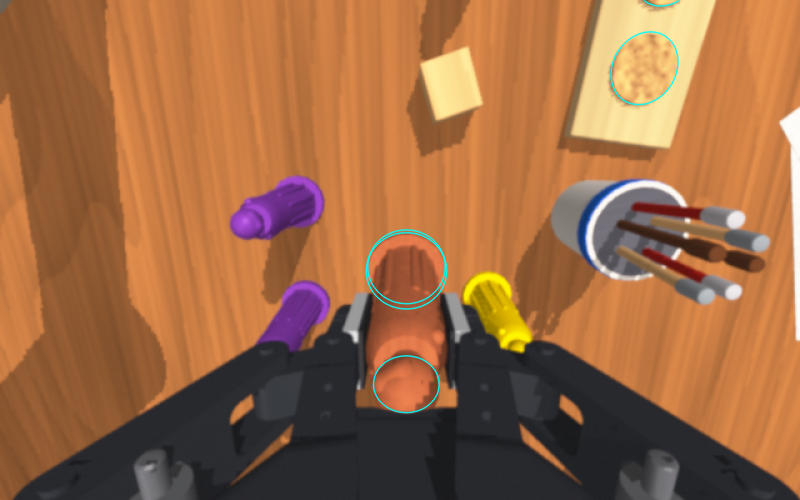

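Figure 4 is held upright and centred, with the foot and head overlays matching at (407,268) and (406,384). Now I'll carry it to the farthest disc.

Request:
{"api": "step_arm", "payload": {
  "commands": [
    [[0.2,0.32,0],0],
    [[0.4,0.64,0],0],
    [[0.4,0.64,0],0],
    [[0.4,0.64,0],0],
    [[0.4,0.64,0],0]
  ]
}}

```text
time_s: 4.55
eef_pos: [472.7, -161.0, 203.9]
ee_rot: [-0.497, -0.502, -0.499, 0.502]
force: [-0.2, -0.3, -2.4]
grip_width: 0.345
```

Request:
{"api": "step_arm", "payload": {
  "commands": [
    [[0.4,0.64,0],0],
    [[0.4,0.64,0],0],
    [[0.4,0.64,0],0],
    [[0.4,0.64,0],0],
    [[0.4,0.64,0],0]
  ]
}}

```text
time_s: 5.05
eef_pos: [552.7, -33.1, 203.7]
ee_rot: [-0.497, -0.501, -0.499, 0.503]
force: [0.9, -0.4, -2.3]
grip_width: 0.339
```

Request:
{"api": "step_arm", "payload": {
  "commands": [
    [[0.4,0.64,0],0],
    [[0.4,0.64,0],0],
    [[0.3,0.5,0],0],
    [[0.2,0.32,0],0],
    [[0,0,0],0]
  ]
}}

```text
time_s: 5.55
eef_pos: [604.6, 51.0, 203.3]
ee_rot: [-0.498, -0.501, -0.5, 0.502]
force: [-0.5, -0.6, -1.9]
grip_width: 0.341
```

```bash
python3 chk.py w4 600 60 129 125
```

```text
[604.3  50.  203.6] [-0.8 -0.5 -2. ] 0.3389201066497628
```

View pics/w4.png

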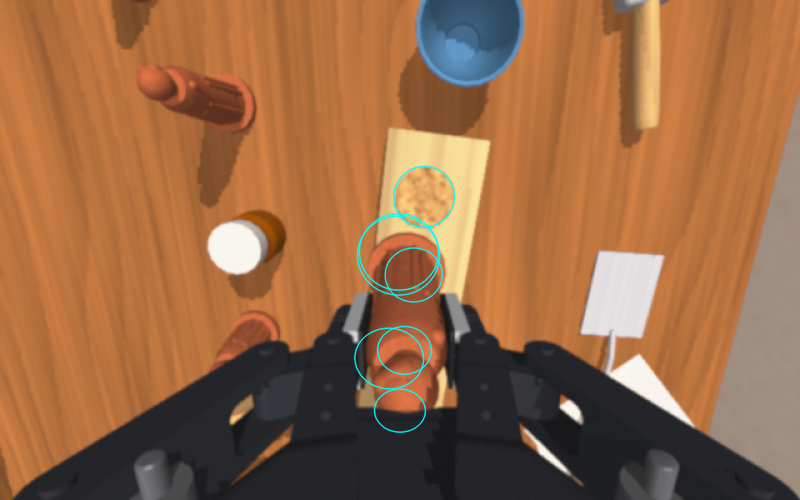

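```bash
python3 - <<'E'
import cv2
im=cv2.imread("pics/w4.png")[145:245,365:485];cv2.imwrite("pics/w4c.png",cv2.resize(im,None,fx=5,fy=5,interpolation=3))
E
```

```text
(no output)
```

View pics/w4c.png

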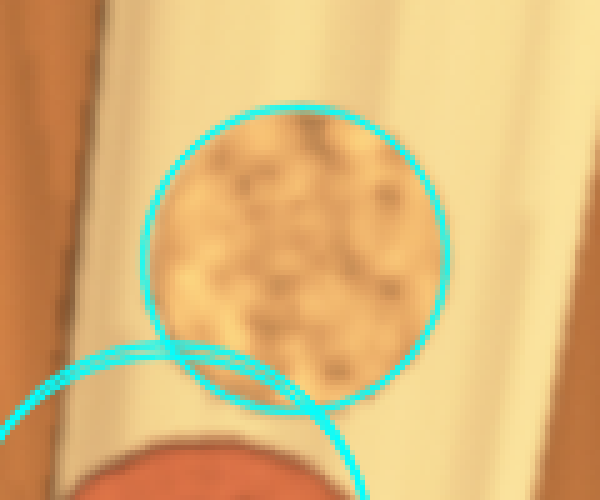

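The disc fit agrees to within 1 mm. I'll align and descend.

Request:
{"api": "step_arm", "payload": {
  "commands": [
    [[0.2,0.38,0],0],
    [[0.19,0.38,0],0],
    [[0,0,-0.7],0],
    [[0,0,-0.7],0],
    [[0,0,-0.6],0]
  ]
}}

```text
time_s: 6.1
eef_pos: [619.3, 79.0, 123.3]
ee_rot: [-0.497, -0.501, -0.498, 0.503]
force: [0.3, 0.7, -1.8]
grip_width: 0.335
```

Request:
{"api": "step_arm", "payload": {
  "commands": [
    [[0,0,-0.3],0],
    [[0,0,0],0],
    [[0,0,0],0]
  ]
}}

```text
time_s: 6.4
eef_pos: [620.7, 79.5, 114.4]
ee_rot: [0.498, 0.502, 0.498, -0.502]
force: [0.3, 0.6, -1.4]
grip_width: 0.34
```

```bash
python3 chk.py w5 620 80.5 35 125
```

```text
[621.   79.6 114.9] [-0.1 -0.3 -1.7] 0.33912384926387334
```

View pics/w5.png

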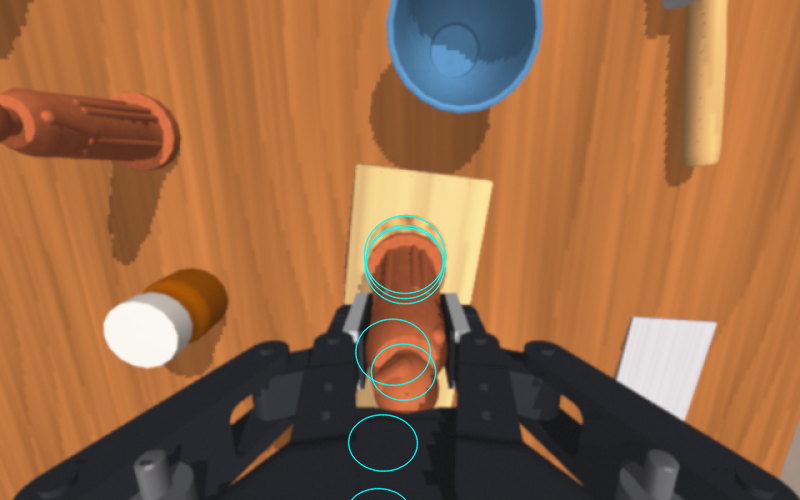

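Request:
{"api": "step_arm", "payload": {
  "commands": [
    [[-0.025,0.045,-0.15],0],
    [[0,0,-0.15],0],
    [[0,0,-0.08],0],
    [[0,0,0],0],
    [[0,0,0],0]
  ]
}}

```text
time_s: 6.95
eef_pos: [619.4, 81.7, 98.3]
ee_rot: [-0.498, -0.502, -0.498, 0.502]
force: [-0.3, 1.0, -1.8]
grip_width: 0.342
```

Request:
{"api": "step_arm", "payload": {
  "commands": [
    [[0,0,-0.04],0],
    [[0,0,-0.02],0],
    [[0,0,-0.02],0],
    [[0,0,0],0],
    [[0,0,0],0]
  ]
}}

```text
time_s: 7.45
eef_pos: [619.4, 81.7, 95.1]
ee_rot: [-0.498, -0.502, -0.498, 0.502]
force: [-0.6, 0.5, -1.4]
grip_width: 0.34
```

Request:
{"api": "step_arm", "payload": {
  "commands": [
    [[0,0,-0.015],0],
    [[0,0,-0.015],0],
    [[0,0,0],0]
  ]
}}

```text
time_s: 7.75
eef_pos: [619.5, 81.7, 94.8]
ee_rot: [0.498, 0.502, 0.498, -0.502]
force: [-2.6, -1.6, 4.9]
grip_width: 0.339
```

```bash
python3 chk.py w6 619.6 80.6 19 125
```

```text
[619.5  81.7  94.7] [-2.8 -0.2  5.4] 0.33668710065409485
```

View pics/w6.png

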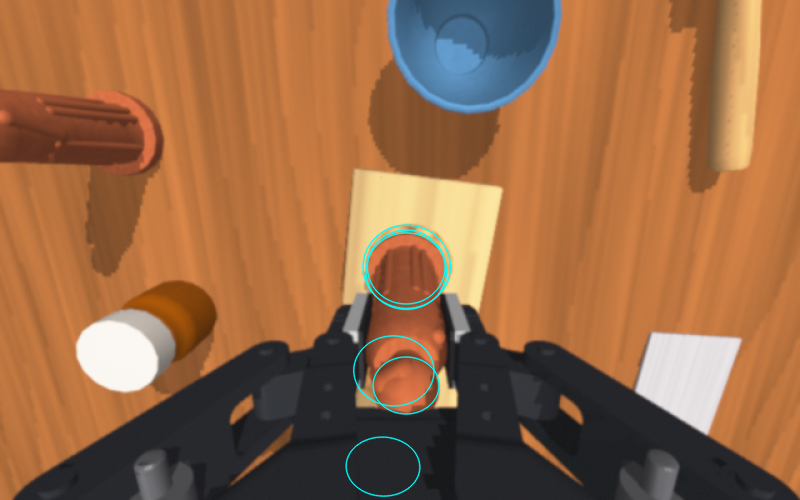

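Contact is felt at z 94.8 with about 5 N, and the foot is concentric with the disc. Releasing.

Request:
{"api": "step_arm", "payload": {
  "commands": [
    [[0,0,0],0],
    [[0,0,0],0],
    [[0,0,0],0],
    [[0,0,0],0],
    [[0,0,0],0]
  ],
  "gripper": -0.6
}}

```text
time_s: 8.3
eef_pos: [619.4, 81.7, 93.8]
ee_rot: [-0.498, -0.502, -0.498, 0.502]
force: [-0.5, 0.6, -0.1]
grip_width: 0.796
```

Request:
{"api": "step_arm", "payload": {
  "commands": [
    [[0,0,0.2],0],
    [[0,0,0.6],0],
    [[0,0,0.9],0],
    [[0,0,0.9],0],
    [[0,0,0.7],0]
  ]
}}

```text
time_s: 8.8
eef_pos: [619.6, 81.7, 229.0]
ee_rot: [0.499, 0.503, 0.497, -0.501]
force: [-0.1, 0.2, 0.2]
grip_width: 0.801
```

```bash
python3 chk.py w7 619.6 80.6 19 125
```

```text
[620.9  81.7 233.6] [2.  0.2 4.7] 0.8015195556417862
```

View pics/w7.png

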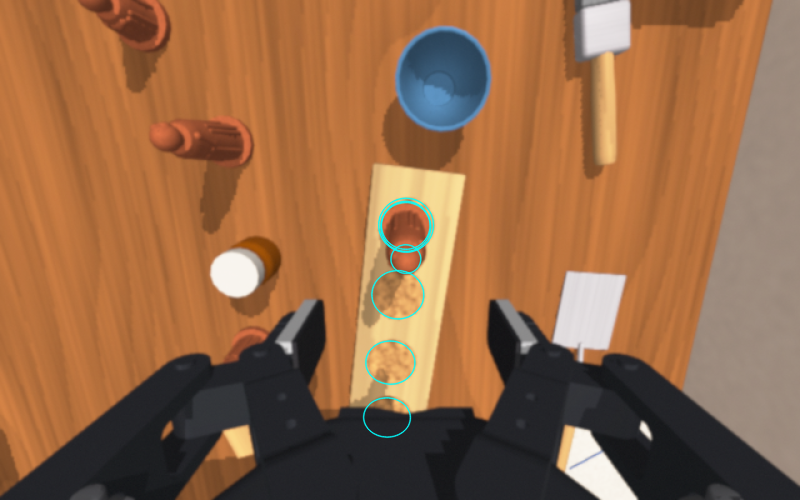

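Figure 4 stands concentric on the farthest disc. Next is figure 3 at (447,162).

Request:
{"api": "step_arm", "payload": {
  "commands": [
    [[-0.6,0.28,0],0],
    [[-0.7,0.32,0],0],
    [[-0.7,0.32,0],0],
    [[-0.7,0.32,0],0],
    [[-0.7,0.32,0],0]
  ],
  "gripper": -1
}}

```text
time_s: 9.35
eef_pos: [482.2, 144.6, 226.3]
ee_rot: [0.498, 0.502, 0.498, -0.502]
force: [0.5, 0.2, -0.3]
grip_width: 1.0
```

Request:
{"api": "step_arm", "payload": {
  "commands": [
    [[-0.6,0.29,0],0],
    [[-0.33,0.17,0],0],
    [[0,0,0],0],
    [[0,0,0],0]
  ]
}}

```text
time_s: 9.75
eef_pos: [446.9, 162.3, 226.2]
ee_rot: [0.498, 0.502, 0.498, -0.502]
force: [0.4, -0.3, -0.2]
grip_width: 1.003
```

```bash
python3 chk.py w8 447 162.4 0 105
```

```text
[447.1 162.2 226. ] [ 0.3  0.4 -0. ] 1.002340627853889
```

View pics/w8.png

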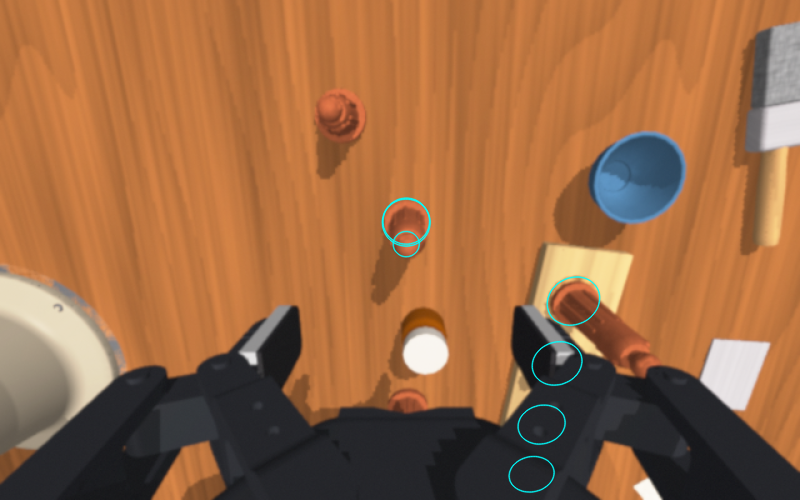

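```bash
cat > crop.py <<'E'
import cv2,sys
n,x0,y0,x1,y1=sys.argv[1],*map(int,sys.argv[2:])
cv2.imwrite(f"pics/{n}c.png",cv2.resize(cv2.imread(f"pics/{n}.png")[y0:y1,x0:x1],None,fx=5,fy=5,interpolation=3))
E
python3 crop.py w8 350 170 470 280
```

```text
(no output)
```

View pics/w8c.png

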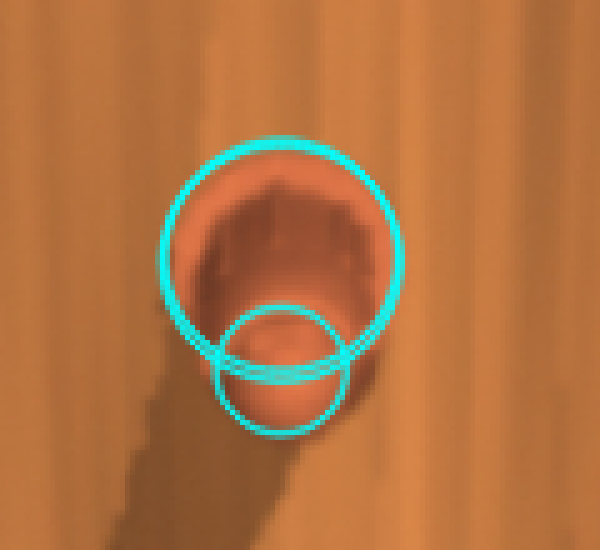

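Figure 3's overlay is good and its 105 mm height is confirmed. Descending to TCP z of about 57.

Request:
{"api": "step_arm", "payload": {
  "commands": [
    [[0,0,-0.8],0],
    [[0,0,-0.9],0],
    [[0,0,-0.9],0],
    [[0,0,-0.9],0],
    [[0,0,-0.6],0]
  ]
}}

```text
time_s: 10.3
eef_pos: [446.2, 161.9, 59.4]
ee_rot: [-0.497, -0.501, -0.498, 0.503]
force: [0.6, 0.7, -0.0]
grip_width: 1.0
```

Request:
{"api": "step_arm", "payload": {
  "commands": [
    [[0,0,-0.13],0],
    [[0,0,0],0],
    [[0,0,0],0]
  ]
}}

```text
time_s: 10.6
eef_pos: [447.3, 162.4, 57.8]
ee_rot: [0.498, 0.503, 0.498, -0.501]
force: [0.3, -0.6, 0.5]
grip_width: 0.997
```

```bash
python3 chk.py w9 447 162.4 0 105
```

```text
[447.2 162.5  57.9] [-0.8  0.4 -0.3] 1.00015964008206
```

View pics/w9.png

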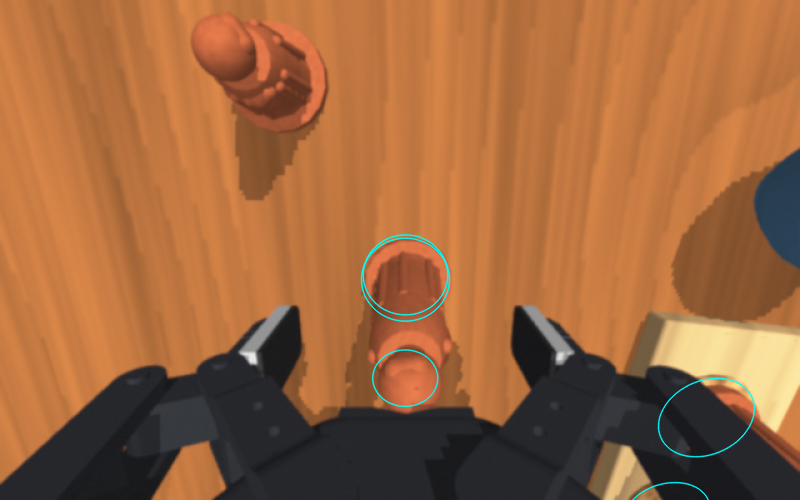

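Request:
{"api": "step_arm", "payload": {
  "commands": [
    [[0,-0.03,0],0],
    [[0,0,0],0],
    [[0,0,0],0]
  ]
}}

```text
time_s: 10.95
eef_pos: [446.4, 161.3, 57.1]
ee_rot: [0.498, 0.502, 0.498, -0.502]
force: [-0.1, -0.6, -0.0]
grip_width: 1.002
```

Request:
{"api": "step_arm", "payload": {
  "commands": [
    [[0,0,0],0],
    [[0,0,0],0],
    [[0,0,0],0],
    [[0,0,0],0],
    [[0,0,0],0]
  ],
  "gripper": 1,
  "force": 40
}}

```text
time_s: 11.45
eef_pos: [446.3, 161.3, 56.8]
ee_rot: [0.498, 0.502, 0.498, -0.502]
force: [0.8, -0.8, 0.4]
grip_width: 0.342
```

Request:
{"api": "step_arm", "payload": {
  "commands": [
    [[0,0,0],0],
    [[0,0,0],0],
    [[0,0,0],0],
    [[0,0,0],0]
  ]
}}

```text
time_s: 11.85
eef_pos: [446.3, 161.3, 56.7]
ee_rot: [0.498, 0.502, 0.498, -0.502]
force: [0.9, -0.2, 1.9]
grip_width: 0.335
```

Request:
{"api": "step_arm", "payload": {
  "commands": [
    [[0,0,0.2],0],
    [[0,0,0.7],0],
    [[0,0,0.9],0],
    [[0,0,0.9],0],
    [[0,0,0.9],0]
  ]
}}

```text
time_s: 12.35
eef_pos: [445.6, 161.3, 202.4]
ee_rot: [-0.498, -0.502, -0.498, 0.502]
force: [0.6, 0.6, -1.6]
grip_width: 0.336
```

Request:
{"api": "step_arm", "payload": {
  "commands": [
    [[0,0,0],0],
    [[0,0,0],0]
  ]
}}

```text
time_s: 12.55
eef_pos: [445.9, 161.3, 200.8]
ee_rot: [0.498, 0.502, 0.498, -0.502]
force: [0.5, -0.4, -2.2]
grip_width: 0.336
```

```bash
python3 chk.py w10 445.9 161.3 144 105; python3 crop.py w10 330 200 490 320;
```

```text
[445.5 161.3 199.9] [-0.1 -0.7 -1.9] 0.33891072898214214
```

View pics/w10.png

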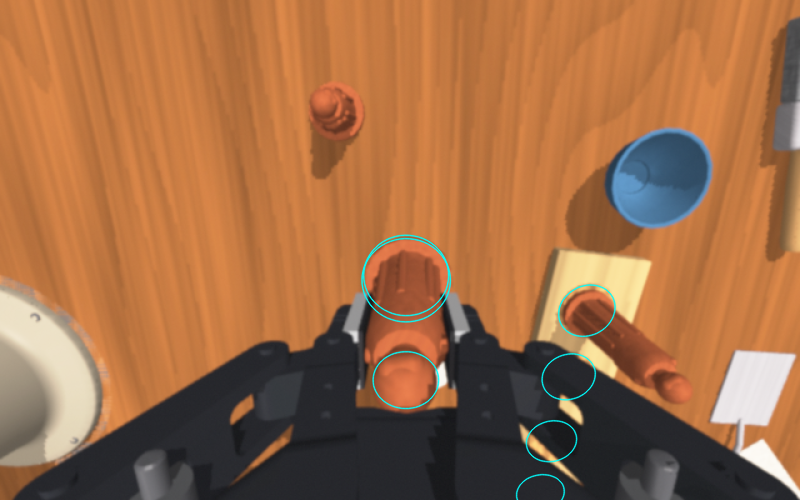

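View pics/w10c.png

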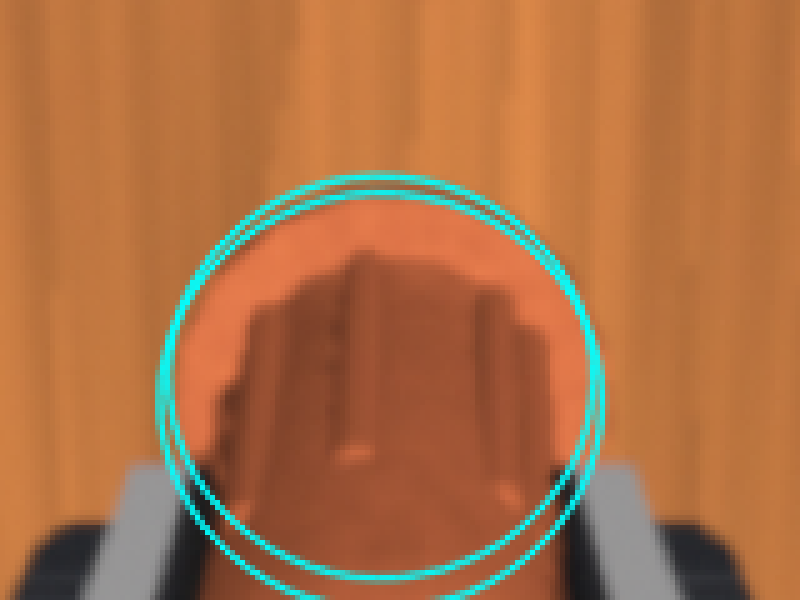

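Figure 3 is held upright. Its foot may be 1–2 mm toward −y of the TCP, so I'll check it against the disc directly. I'll go in −y first and then +x, to keep clear of figure 4.

Request:
{"api": "step_arm", "payload": {
  "commands": [
    [[0,-0.5,0],0],
    [[0,-0.8,0],0],
    [[0.1,-0.8,0],0],
    [[0.3,-0.8,0],0],
    [[0.5,-0.6,0],0]
  ]
}}

```text
time_s: 13.1
eef_pos: [481.3, 19.8, 199.3]
ee_rot: [-0.497, -0.501, -0.499, 0.503]
force: [1.1, 0.0, -1.8]
grip_width: 0.338
```

Request:
{"api": "step_arm", "payload": {
  "commands": [
    [[0.8,-0.2,0],0],
    [[0.8,0,0],0],
    [[0.7,0,0],0],
    [[0.5,0,0],0],
    [[0,0,0],0]
  ]
}}

```text
time_s: 13.6
eef_pos: [594.9, 13.3, 198.1]
ee_rot: [-0.497, -0.501, -0.499, 0.503]
force: [-0.3, 0.1, -1.4]
grip_width: 0.341
```

Request:
{"api": "step_arm", "payload": {
  "commands": [
    [[0,0,0],0]
  ]
}}

```text
time_s: 13.7
eef_pos: [593.3, 13.5, 199.0]
ee_rot: [-0.497, -0.501, -0.499, 0.503]
force: [-0.2, -0.2, -1.3]
grip_width: 0.34
```

Request:
{"api": "step_arm", "payload": {
  "commands": [
    [[0.44,-0.13,0],0],
    [[0,0,-0.4],0],
    [[0,0,-0.8],0],
    [[0,0,-0.8],0],
    [[0,0,-0.6],0]
  ]
}}

```text
time_s: 14.2
eef_pos: [609.9, 8.4, 94.5]
ee_rot: [-0.497, -0.501, -0.499, 0.503]
force: [-0.2, -0.4, -2.3]
grip_width: 0.336
```

Request:
{"api": "step_arm", "payload": {
  "commands": [
    [[0,0,0],0],
    [[0,0,0],0]
  ]
}}

```text
time_s: 14.4
eef_pos: [611.5, 8.2, 97.4]
ee_rot: [-0.498, -0.502, -0.498, 0.502]
force: [0.2, 0.3, -0.4]
grip_width: 0.338
```

```bash
python3 chk.py w11 610.8 7.2 38.5 105; python3 crop.py w11 330 200 490 320;
```

```text
[612.1   8.1  98.2] [-0.3  0.1 -1.5] 0.3397342537867519
```

View pics/w11.png

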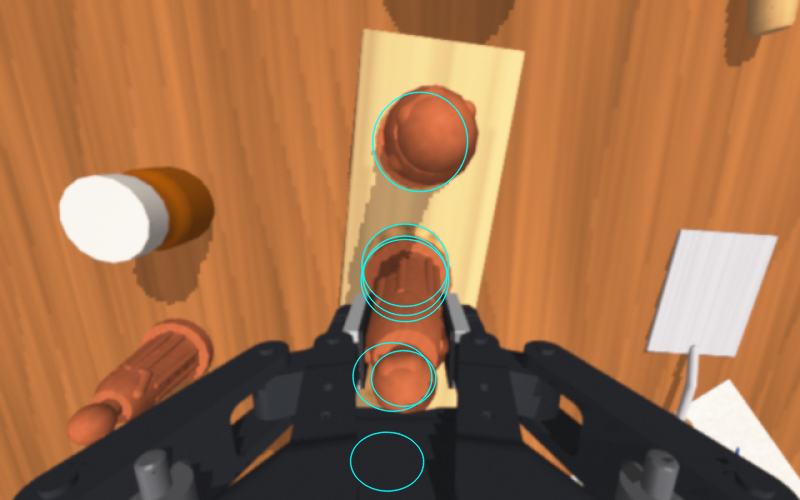

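View pics/w11c.png

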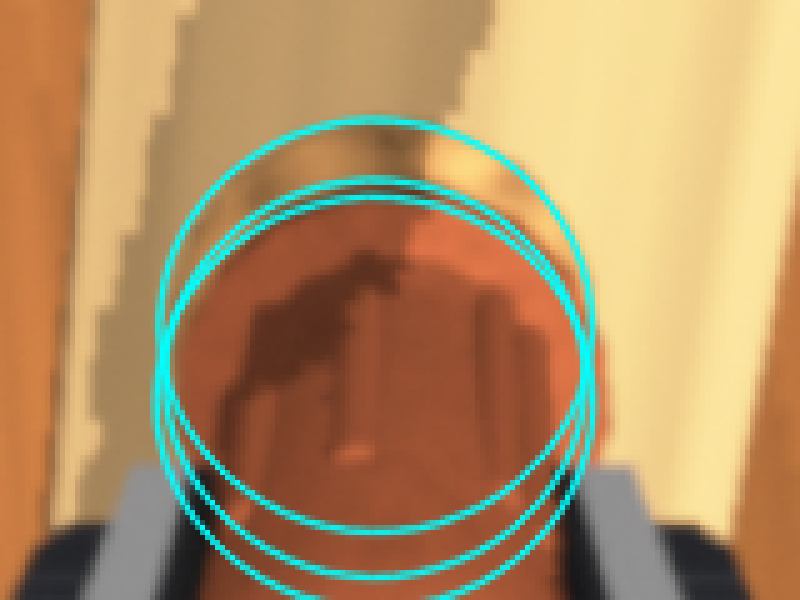

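Request:
{"api": "step_arm", "payload": {
  "commands": [
    [[-0.03,0.02,-0.2],0],
    [[0,0,-0.2],0],
    [[0,0,-0.05],0],
    [[0,0,0],0],
    [[0,0,0],0]
  ]
}}

```text
time_s: 14.95
eef_pos: [610.7, 8.9, 78.9]
ee_rot: [0.498, 0.502, 0.498, -0.502]
force: [0.1, 0.1, -2.3]
grip_width: 0.34
```

```bash
python3 chk.py w12 610.8 7.2 22.5 105; python3 crop.py w12 330 200 490 320;
```

```text
[610.8   8.9  79. ] [-0.4  0.5 -1.5] 0.33831945143392944
```

View pics/w12c.png

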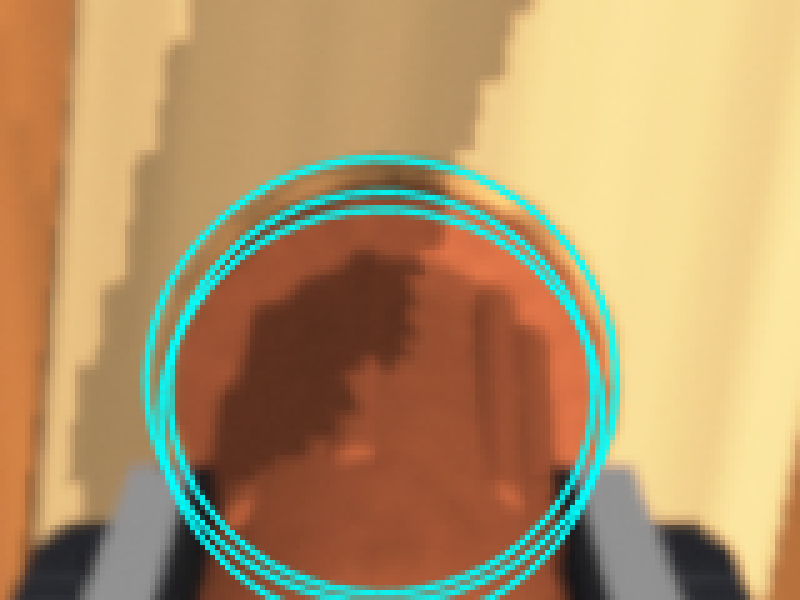

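Request:
{"api": "step_arm", "payload": {
  "commands": [
    [[-0.01,0.02,-0.03],0],
    [[0,0,-0.025],0],
    [[0,0,-0.02],0],
    [[0,0,0],0],
    [[0,0,0],0]
  ]
}}

```text
time_s: 15.5
eef_pos: [610.2, 9.8, 75.8]
ee_rot: [0.498, 0.502, 0.498, -0.502]
force: [0.3, -0.1, -0.5]
grip_width: 0.336
```

Request:
{"api": "step_arm", "payload": {
  "commands": [
    [[0,0,-0.015],0],
    [[0,0,0],0],
    [[0,0,0],0]
  ]
}}

```text
time_s: 15.8
eef_pos: [610.3, 9.7, 75.7]
ee_rot: [0.498, 0.502, 0.498, -0.502]
force: [-2.0, 0.4, 6.3]
grip_width: 0.34
```

Request:
{"api": "step_arm", "payload": {
  "commands": [
    [[0,0,0],0],
    [[0,0,0],0],
    [[0,0,0],0],
    [[0,0,0],0],
    [[0,0,0],0]
  ],
  "gripper": -0.6
}}

```text
time_s: 16.3
eef_pos: [610.2, 9.7, 75.0]
ee_rot: [-0.498, -0.502, -0.498, 0.502]
force: [0.1, 0.1, -0.9]
grip_width: 0.802
```

Request:
{"api": "step_arm", "payload": {
  "commands": [
    [[0,0,0.2],0],
    [[0,0,0.6],0],
    [[0,0,0.9],0],
    [[0,0,0.9],0],
    [[0,0,0.9],0]
  ]
}}

```text
time_s: 16.8
eef_pos: [610.0, 9.8, 217.3]
ee_rot: [0.498, 0.502, 0.498, -0.502]
force: [0.4, -0.4, 1.2]
grip_width: 0.803
```

```bash
python3 chk.py w13 610.8 7.2 19 105; python3 crop.py w13 330 170 490 290;
```

```text
[611.9   9.5 223.9] [0.5 0.4 6.1] 0.8024228069739318
```

View pics/w13.png

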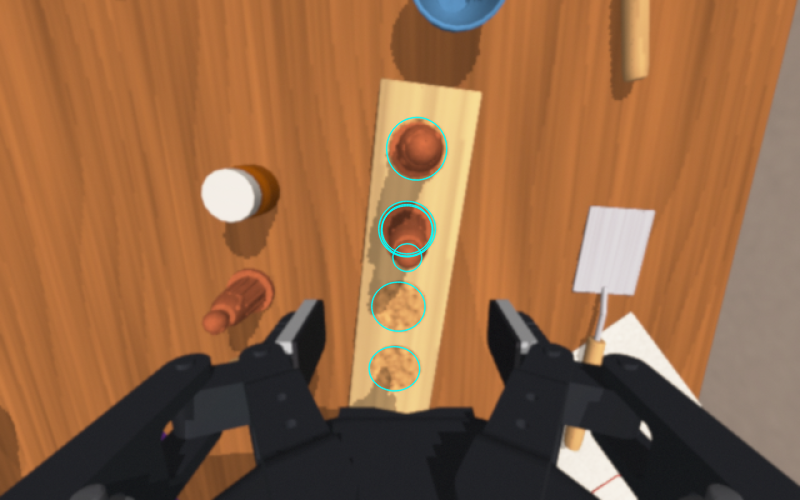

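View pics/w13c.png

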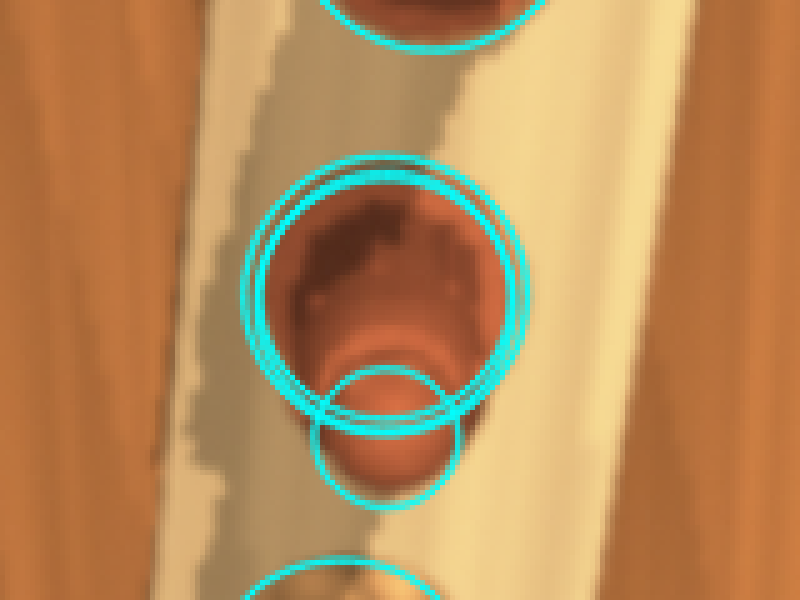

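Figure 3 is on disc 2, centred within about 1 mm. Next is figure 2 at (445,−59.5).

Request:
{"api": "step_arm", "payload": {
  "commands": [
    [[-0.5,-0.2,0],0],
    [[-0.7,-0.29,0],0],
    [[-0.7,-0.29,0],0],
    [[-0.7,-0.29,0],0],
    [[-0.7,-0.29,0],0]
  ],
  "gripper": -1
}}

```text
time_s: 17.35
eef_pos: [477.0, -45.0, 215.5]
ee_rot: [0.498, 0.502, 0.498, -0.502]
force: [-0.3, -0.8, 1.1]
grip_width: 1.001
```

Request:
{"api": "step_arm", "payload": {
  "commands": [
    [[-0.6,-0.25,0],0],
    [[-0.25,-0.11,0],0],
    [[0,0,0],0],
    [[0,0,0],0]
  ]
}}

```text
time_s: 17.75
eef_pos: [444.9, -59.0, 215.4]
ee_rot: [0.498, 0.502, 0.498, -0.502]
force: [0.7, 0.2, -1.0]
grip_width: 0.998
```

```bash
python3 chk.py w14 444.8 -59.5 0 85; python3 crop.py w14 330 170 490 290;
```

```text
[445.  -58.9 215.2] [-0.2 -0.1 -1. ] 0.9977266670469206
```

View pics/w14.png

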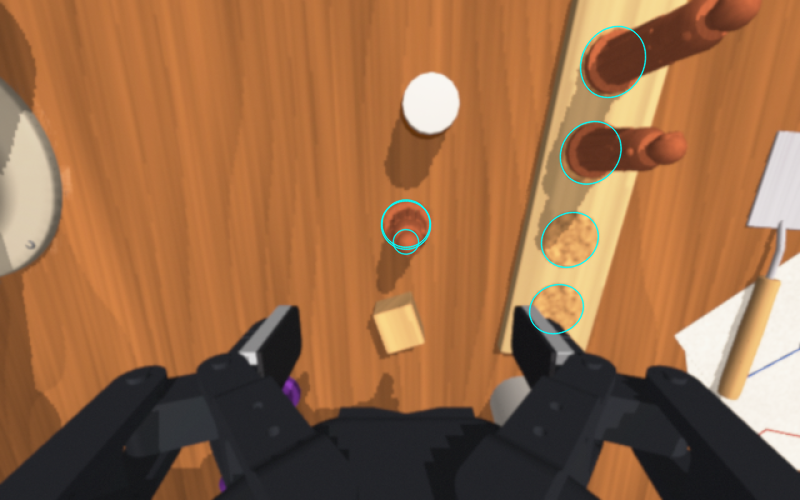

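View pics/w14c.png

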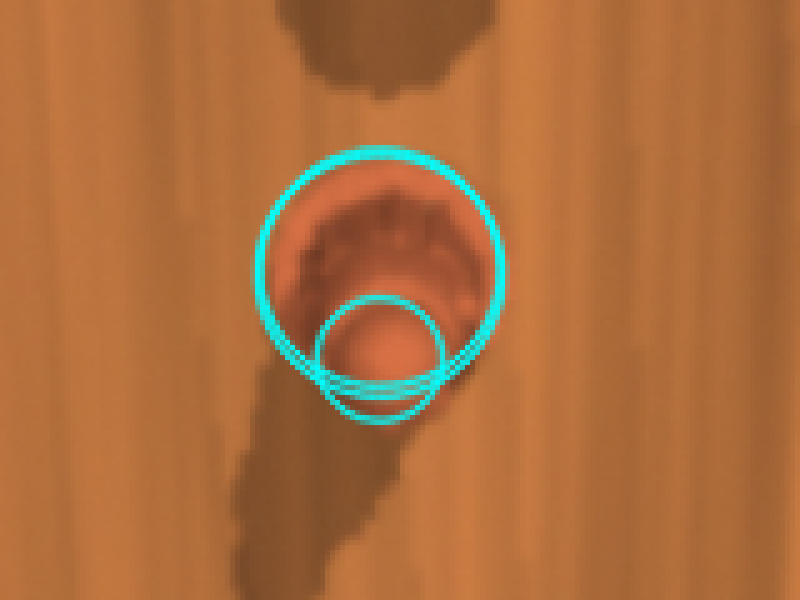

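Request:
{"api": "step_arm", "payload": {
  "commands": [
    [[0.025,-0.04,-0.8],0],
    [[0,0,-0.9],0],
    [[0,0,-0.9],0],
    [[0,0,-0.9],0],
    [[0,0,-0.7],0]
  ]
}}

```text
time_s: 18.3
eef_pos: [445.4, -60.1, 45.0]
ee_rot: [-0.498, -0.502, -0.499, 0.502]
force: [0.6, -0.6, -0.1]
grip_width: 0.997
```

Request:
{"api": "step_arm", "payload": {
  "commands": [
    [[0,0,-0.2],0],
    [[0,0,0],0],
    [[0,0,0],0]
  ]
}}

```text
time_s: 18.6
eef_pos: [446.1, -60.8, 40.1]
ee_rot: [0.499, 0.502, 0.498, -0.502]
force: [0.2, 0.3, 0.7]
grip_width: 1.001
```

```bash
python3 chk.py w15 446 -60.5 0 85; python3 crop.py w15 330 200 490 320
```

```text
[446.2 -60.9  40.3] [-0.1 -0.   0.5] 0.9985504751039213
```

View pics/w15.png

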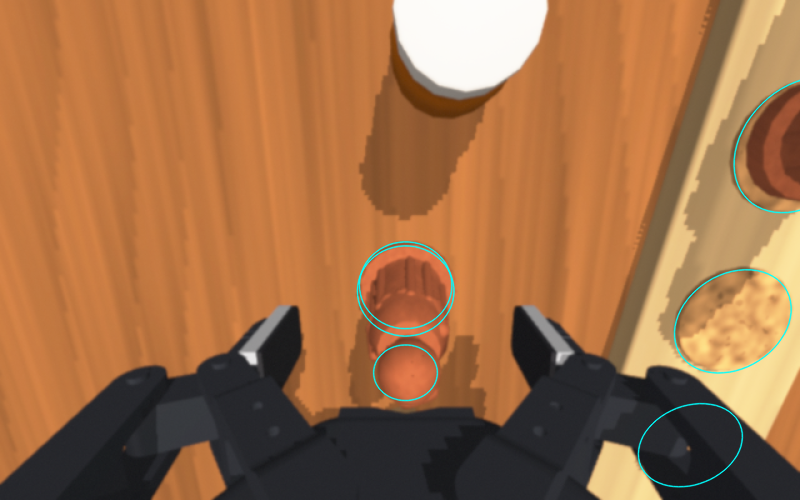

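The figure is centred between the jaws, so I'll drop 3 mm, grip and lift.

Request:
{"api": "step_arm", "payload": {
  "commands": [
    [[0,0,-0.08],0],
    [[0,0,0],0],
    [[0,0,0],0]
  ]
}}

```text
time_s: 18.95
eef_pos: [445.3, -60.7, 36.2]
ee_rot: [0.498, 0.502, 0.498, -0.502]
force: [-0.1, 0.3, 0.3]
grip_width: 1.0
```

Request:
{"api": "step_arm", "payload": {
  "commands": [
    [[0,0,0],0],
    [[0,0,0],0],
    [[0,0,0],0],
    [[0,0,0],0],
    [[0,0,0],0]
  ],
  "gripper": 1,
  "force": 40
}}

```text
time_s: 19.45
eef_pos: [445.4, -60.7, 36.2]
ee_rot: [0.498, 0.502, 0.498, -0.502]
force: [-1.3, 0.1, 4.4]
grip_width: 0.345
```

Request:
{"api": "step_arm", "payload": {
  "commands": [
    [[0,0,0],0],
    [[0,0,0],0],
    [[0,0,0],0],
    [[0,0,0],0]
  ]
}}

```text
time_s: 19.85
eef_pos: [445.4, -60.7, 36.2]
ee_rot: [0.498, 0.502, 0.498, -0.502]
force: [-2.0, 1.3, 5.2]
grip_width: 0.345
```

Request:
{"api": "step_arm", "payload": {
  "commands": [
    [[0,0,0.2],0],
    [[0,0,0.7],0],
    [[0,0,0.8],0],
    [[0,0,0.8],0],
    [[0,0,0.4],0]
  ]
}}

```text
time_s: 20.35
eef_pos: [445.7, -60.8, 154.6]
ee_rot: [0.499, 0.502, 0.497, -0.501]
force: [0.5, 0.7, -2.1]
grip_width: 0.339
```

Request:
{"api": "step_arm", "payload": {
  "commands": [
    [[0,0,0],0],
    [[0,0,0],0]
  ]
}}

```text
time_s: 20.55
eef_pos: [444.8, -60.5, 151.3]
ee_rot: [-0.498, -0.502, -0.498, 0.502]
force: [-0.1, -0.0, -2.1]
grip_width: 0.339
```

Request:
{"api": "step_arm", "payload": {
  "commands": [
    [[0.4,-0.03,0],0],
    [[0.7,-0.06,0],0],
    [[0.8,-0.06,0],0],
    [[0.8,-0.06,0],0],
    [[0.7,-0.06,0],0]
  ]
}}

```text
time_s: 21.05
eef_pos: [581.9, -71.3, 149.8]
ee_rot: [-0.497, -0.501, -0.499, 0.502]
force: [-1.4, 0.4, -1.6]
grip_width: 0.344
```

Request:
{"api": "step_arm", "payload": {
  "commands": [
    [[0.5,-0.03,0],0],
    [[0,0,-0.5],0],
    [[0,0,-0.7],0],
    [[0,0,0],0],
    [[0,0,0],0]
  ]
}}

```text
time_s: 21.55
eef_pos: [600.8, -72.6, 103.2]
ee_rot: [-0.497, -0.502, -0.499, 0.502]
force: [0.1, -0.2, -1.6]
grip_width: 0.345
```

```bash
python3 - <<'E'
from rig import ctrl
print(ctrl.sense()["eef_pos"])
E
```

```text
[600.80138781 -72.57746895 103.21448856]
```

Next I'll go down to about 4 mm above the disc and check the foot against it.

Request:
{"api": "step_arm", "payload": {
  "commands": [
    [[0.015,0,-0.4],0],
    [[0,0,-0.45],0],
    [[0,0,-0.25],0],
    [[0,0,0],0],
    [[0,0,0],0]
  ]
}}

```text
time_s: 22.05
eef_pos: [602.3, -72.8, 60.9]
ee_rot: [0.498, 0.502, 0.498, -0.502]
force: [-0.3, -0.3, -1.7]
grip_width: 0.338
```

```bash
python3 chk.py w16 601.5 -72.9 23 85; python3 crop.py w16 330 200 490 320
```

```text
[602.4 -72.9  61.1] [ 1.2 -1.  -2.5] 0.34274437912897143
```

View pics/w16c.png

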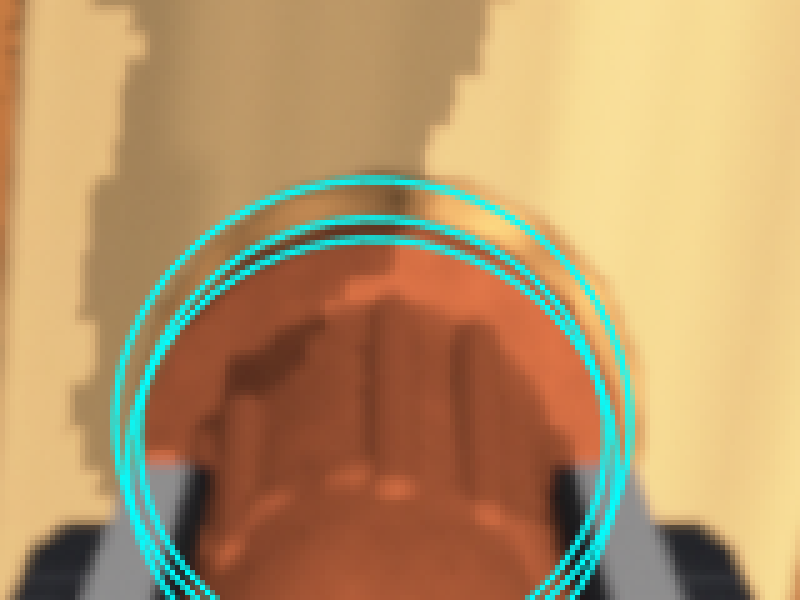

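Request:
{"api": "step_arm", "payload": {
  "commands": [
    [[0.01,0.033,-0.06],0],
    [[0,0,-0.05],0],
    [[0,0,-0.02],0],
    [[0,0,0],0],
    [[0,0,0],0]
  ]
}}

```text
time_s: 22.6
eef_pos: [602.3, -71.3, 55.2]
ee_rot: [0.498, 0.502, 0.498, -0.502]
force: [-3.2, 1.7, 5.9]
grip_width: 0.343
```

Request:
{"api": "step_arm", "payload": {
  "commands": [
    [[0,0,-0.015],0],
    [[0,0,0],0],
    [[0,0,0],0]
  ]
}}

```text
time_s: 22.9
eef_pos: [602.3, -71.3, 55.2]
ee_rot: [0.498, 0.502, 0.498, -0.502]
force: [-4.9, 1.2, 9.9]
grip_width: 0.342
```

Contact is made, so I'll release.

Request:
{"api": "step_arm", "payload": {
  "commands": [
    [[0,0,0],0],
    [[0,0,0],0],
    [[0,0,0],0],
    [[0,0,0],0],
    [[0,0,0],0]
  ],
  "gripper": -0.6
}}

```text
time_s: 23.4
eef_pos: [602.2, -71.4, 54.0]
ee_rot: [-0.498, -0.502, -0.498, 0.502]
force: [0.0, -0.4, -0.3]
grip_width: 0.803
```

Request:
{"api": "step_arm", "payload": {
  "commands": [
    [[0,0,0.2],0],
    [[0,0,0.6],0],
    [[0,0,0.9],0],
    [[0,0,0.9],0],
    [[0,0,0.9],0]
  ]
}}

```text
time_s: 23.9
eef_pos: [602.0, -71.3, 196.3]
ee_rot: [0.498, 0.502, 0.498, -0.502]
force: [0.3, 0.3, -0.5]
grip_width: 0.799
```

Request:
{"api": "step_arm", "payload": {
  "commands": [
    [[0,0,0.6],0],
    [[0,0,0],0],
    [[0,0,0],0]
  ]
}}

```text
time_s: 24.2
eef_pos: [602.1, -71.3, 218.3]
ee_rot: [0.498, 0.502, 0.498, -0.502]
force: [-0.4, 0.3, -0.4]
grip_width: 0.798
```

```bash
python3 chk.py w17 601.5 -72.9 19 85; python3 crop.py w17 330 170 490 290
```

```text
[601.8 -71.2 217.4] [-0.3 -0.2  0.1] 0.798047672732563
```

View pics/w17.png

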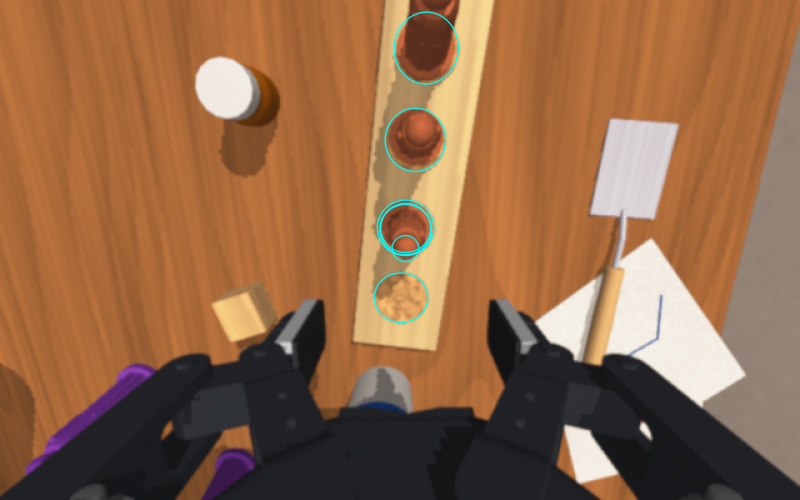

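View pics/w17c.png

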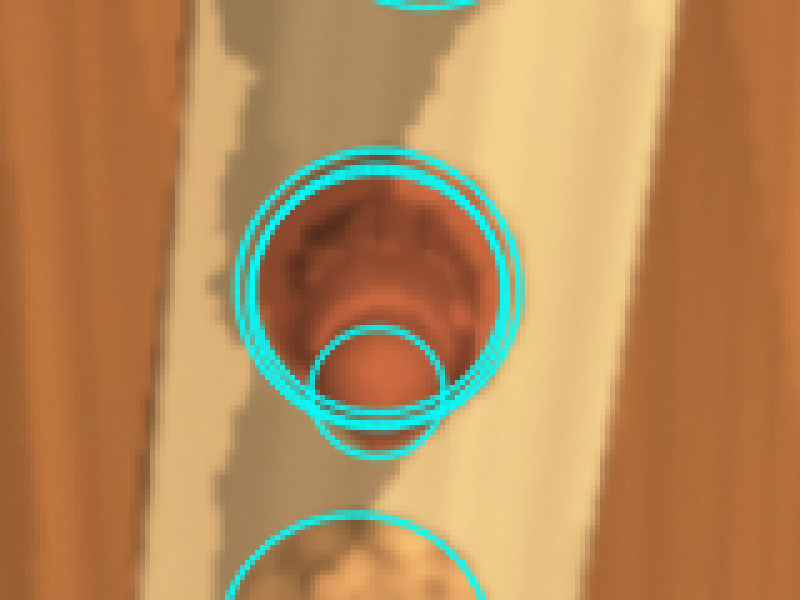

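Figure 2 is placed and centred. Last is figure 1 at (385,264).

Request:
{"api": "step_arm", "payload": {
  "commands": [
    [[-0.4,0.3,0],0],
    [[-0.5,0.6,0],0],
    [[-0.5,0.7,0],0],
    [[-0.5,0.7,0],0],
    [[-0.5,0.7,0],0]
  ],
  "gripper": -1
}}

```text
time_s: 24.75
eef_pos: [504.7, 49.7, 216.9]
ee_rot: [-0.497, -0.501, -0.499, 0.503]
force: [0.2, -0.3, -0.3]
grip_width: 1.002
```

Request:
{"api": "step_arm", "payload": {
  "commands": [
    [[-0.45,0.75,0],0],
    [[-0.45,0.75,0],0],
    [[-0.45,0.75,0],0],
    [[-0.45,0.75,0],0],
    [[-0.45,0.75,0],0]
  ]
}}

```text
time_s: 25.25
eef_pos: [414.8, 199.6, 217.1]
ee_rot: [-0.498, -0.501, -0.498, 0.503]
force: [0.3, 0.2, 0.6]
grip_width: 1.001
```

Request:
{"api": "step_arm", "payload": {
  "commands": [
    [[-0.35,0.75,0],0],
    [[-0.2,0.6,0],0],
    [[-0.1,0.2,0],0],
    [[0,0,0],0],
    [[0,0,0],0]
  ]
}}

```text
time_s: 25.75
eef_pos: [390.4, 259.9, 217.7]
ee_rot: [-0.498, -0.502, -0.498, 0.502]
force: [-1.0, 1.1, -0.0]
grip_width: 0.997
```

Request:
{"api": "step_arm", "payload": {
  "commands": [
    [[-0.12,0.08,-0.5],0],
    [[0,0,-0.5],0],
    [[0,0,0],0],
    [[0,0,0],0]
  ]
}}

```text
time_s: 26.15
eef_pos: [385.9, 263.2, 178.5]
ee_rot: [-0.498, -0.502, -0.498, 0.502]
force: [-0.7, 0.2, 1.0]
grip_width: 1.0
```

```bash
python3 chk.py w18 385.1 263.7 0 65; python3 crop.py w18 330 170 490 290
```

```text
[386.1 263.4 178.9] [ 1.4  0.3 -0.8] 0.999605110727819
```

View pics/w18.png

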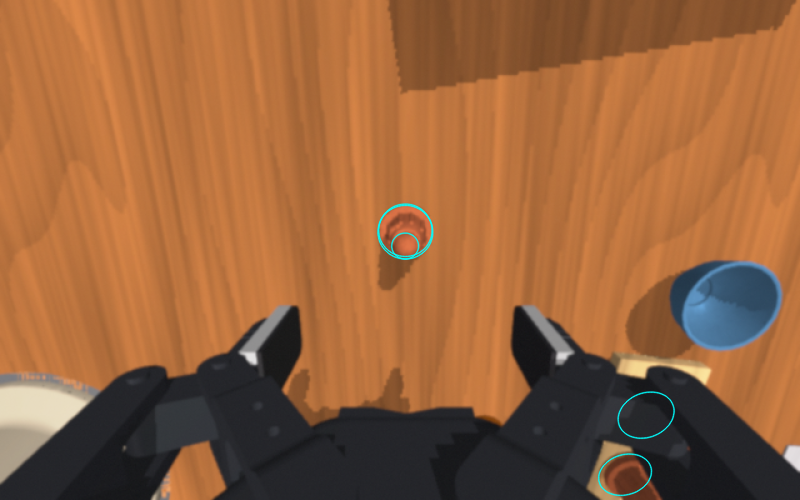

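View pics/w18c.png

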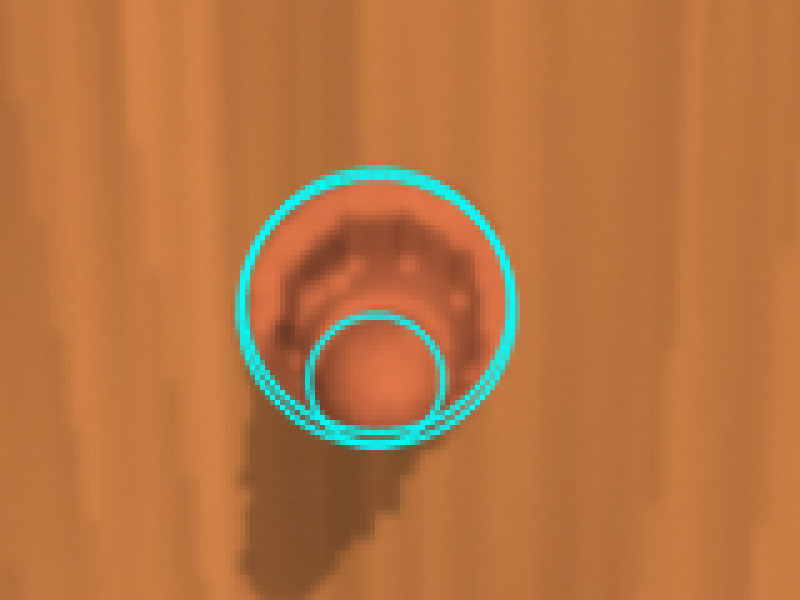

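Request:
{"api": "step_arm", "payload": {
  "commands": [
    [[-0.02,0,-0.8],0],
    [[0,0,-0.9],0],
    [[0,0,-0.9],0],
    [[0,0,-0.6],0],
    [[0,0,-0.3],0]
  ]
}}

```text
time_s: 26.7
eef_pos: [384.7, 263.5, 37.2]
ee_rot: [-0.498, -0.502, -0.498, 0.502]
force: [1.7, -0.3, 0.1]
grip_width: 1.001
```

Request:
{"api": "step_arm", "payload": {
  "commands": [
    [[0,0,-0.2],0],
    [[0,0,0],0],
    [[0,0,0],0]
  ]
}}

```text
time_s: 27.0
eef_pos: [385.3, 264.1, 31.1]
ee_rot: [0.498, 0.503, 0.498, -0.501]
force: [0.1, 0.5, 1.0]
grip_width: 1.003
```

```bash
python3 chk.py w19 385.3 263.5 0 65
```

```text
[385.3 264.1  31.2] [-0.1 -0.  -0.2] 1.0013977145944244
```

View pics/w19.png

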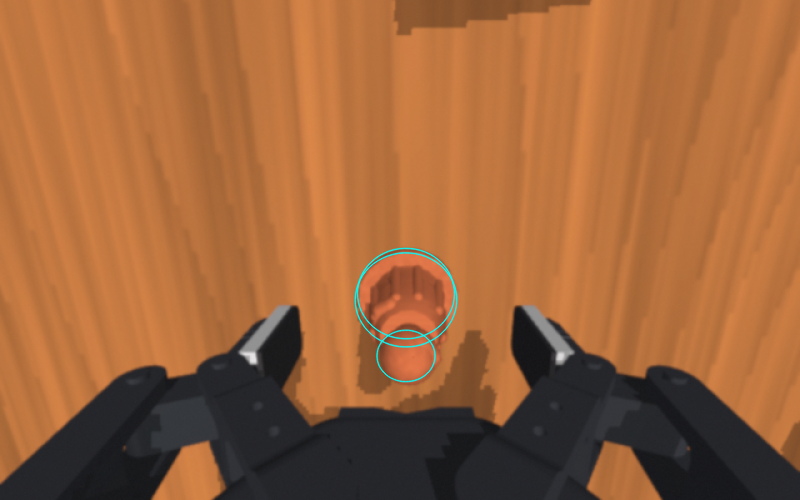

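Request:
{"api": "step_arm", "payload": {
  "commands": [
    [[0,0,-0.15],0],
    [[0,0,-0.1],0],
    [[0,0,0],0],
    [[0,0,0],0]
  ]
}}

```text
time_s: 27.45
eef_pos: [384.5, 263.9, 20.0]
ee_rot: [-0.498, -0.502, -0.498, 0.502]
force: [-0.0, 0.1, 0.9]
grip_width: 1.003
```

Request:
{"api": "step_arm", "payload": {
  "commands": [
    [[0,0,0],0],
    [[0,0,0],0],
    [[0,0,0],0],
    [[0,0,0],0],
    [[0,0,0],0]
  ],
  "gripper": 1,
  "force": 40
}}

```text
time_s: 27.95
eef_pos: [384.8, 263.9, 20.5]
ee_rot: [0.498, 0.502, 0.498, -0.502]
force: [-1.9, -0.8, 4.6]
grip_width: 0.354
```

Request:
{"api": "step_arm", "payload": {
  "commands": [
    [[0,0,0],0],
    [[0,0,0],0],
    [[0,0,0],0],
    [[0,0,0],0]
  ]
}}

```text
time_s: 28.35
eef_pos: [384.7, 263.9, 20.5]
ee_rot: [0.498, 0.502, 0.498, -0.502]
force: [-2.2, -1.0, 5.8]
grip_width: 0.353
```

Request:
{"api": "step_arm", "payload": {
  "commands": [
    [[0,0,0.2],0],
    [[0,0,0.7],0],
    [[0,0,0.8],0],
    [[0,0,0.8],0],
    [[0,0,0.4],0]
  ]
}}

```text
time_s: 28.85
eef_pos: [385.2, 264.2, 139.0]
ee_rot: [0.499, 0.503, 0.498, -0.501]
force: [0.2, -0.3, -1.3]
grip_width: 0.355
```

Request:
{"api": "step_arm", "payload": {
  "commands": [
    [[0,0,0],0],
    [[0,0,0],0]
  ]
}}

```text
time_s: 29.05
eef_pos: [384.2, 263.7, 135.7]
ee_rot: [-0.498, -0.502, -0.498, 0.502]
force: [-0.0, 0.2, -0.8]
grip_width: 0.356
```

```bash
python3 chk.py w20 384.7 263.6 116 65
```

```text
[384.  263.6 135.2] [-0.2  0.7 -0.9] 0.3504307268414063
```

View pics/w20.png

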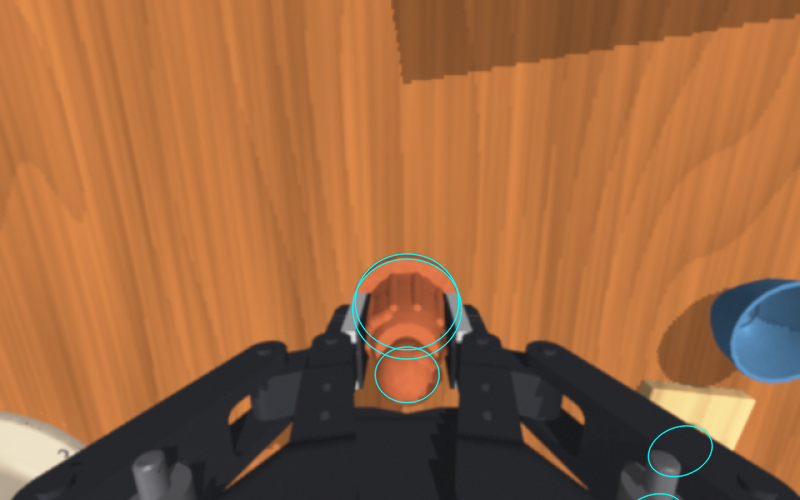

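Request:
{"api": "step_arm", "payload": {
  "commands": [
    [[0,-0.4,0],0],
    [[0.1,-0.8,0],0],
    [[0.1,-0.8,0],0],
    [[0.1,-0.8,0],0],
    [[0.1,-0.8,0],0]
  ]
}}

```text
time_s: 29.6
eef_pos: [399.9, 118.6, 135.0]
ee_rot: [-0.497, -0.501, -0.499, 0.503]
force: [-0.3, -0.3, -1.1]
grip_width: 0.352
```

Request:
{"api": "step_arm", "payload": {
  "commands": [
    [[0.1,-0.8,0],0],
    [[0.1,-0.8,0],0],
    [[0.1,-0.8,0],0],
    [[0.1,-0.8,0],0],
    [[0.1,-0.8,0],0]
  ]
}}

```text
time_s: 30.1
eef_pos: [420.0, -41.3, 135.0]
ee_rot: [-0.497, -0.502, -0.499, 0.502]
force: [0.6, 0.2, -0.6]
grip_width: 0.354
```

Request:
{"api": "step_arm", "payload": {
  "commands": [
    [[0,-0.8,0],0],
    [[0,-0.8,0],0],
    [[0,-0.7,0],0],
    [[0,-0.2,0],0],
    [[0,0,0],0]
  ]
}}

```text
time_s: 30.6
eef_pos: [420.1, -140.4, 135.2]
ee_rot: [-0.497, -0.502, -0.498, 0.502]
force: [0.2, -0.3, -0.5]
grip_width: 0.355
```

Request:
{"api": "step_arm", "payload": {
  "commands": [
    [[0.4,-0.05,0],0],
    [[0.8,-0.05,0],0],
    [[0.9,0,0],0],
    [[0.9,0,0],0],
    [[0.9,0,0],0]
  ]
}}

```text
time_s: 31.1
eef_pos: [577.7, -142.0, 135.4]
ee_rot: [-0.498, -0.501, -0.499, 0.502]
force: [-0.3, -1.4, -0.2]
grip_width: 0.354
```

Request:
{"api": "step_arm", "payload": {
  "commands": [
    [[0.5,0,0],0],
    [[0,0,-0.3],0],
    [[0,0,-0.6],0],
    [[0,0,0],0],
    [[0,0,0],0]
  ]
}}

```text
time_s: 31.6
eef_pos: [595.9, -143.3, 99.9]
ee_rot: [-0.498, -0.502, -0.499, 0.502]
force: [0.3, 0.6, 0.1]
grip_width: 0.351
```

```bash
python3 chk.py w21 596.3 -144.8 80 65
```

```text
[ 596.4 -143.7  100.7] [ 0.  -0.1 -0.2] 0.3545339136335998
```

View pics/w21.png

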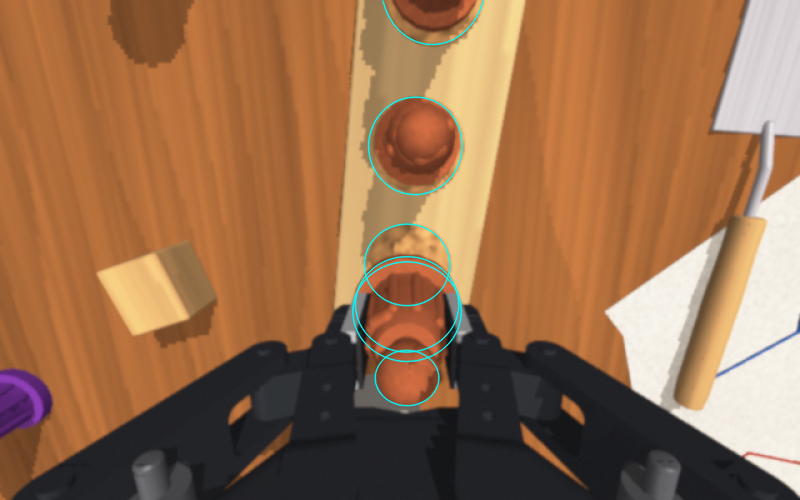

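Request:
{"api": "step_arm", "payload": {
  "commands": [
    [[0,0,-0.5],0],
    [[0,0,-0.5],0],
    [[0,0,-0.3],0],
    [[0,0,0],0],
    [[0,0,0],0]
  ]
}}

```text
time_s: 32.15
eef_pos: [597.0, -144.3, 49.1]
ee_rot: [0.498, 0.502, 0.498, -0.502]
force: [-0.1, -0.1, -0.7]
grip_width: 0.355
```

```bash
python3 chk.py w22 596.3 -144.8 27 65;python3 crop.py w22 330 220 490 340
```

```text
[ 597.2 -144.4   49.4] [ 0.7  1.1 -0.6] 0.35427971130383595
```

View pics/w22c.png

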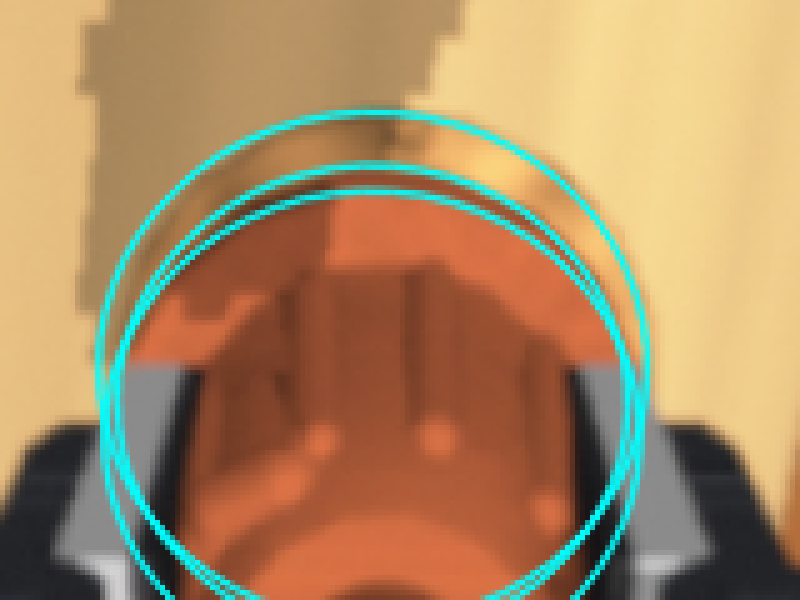

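Request:
{"api": "step_arm", "payload": {
  "commands": [
    [[-0.01,0.02,-0.1],0],
    [[0,0,-0.08],0],
    [[0,0,-0.03],0],
    [[0,0,0],0],
    [[0,0,0],0]
  ]
}}

```text
time_s: 32.7
eef_pos: [596.2, -143.4, 39.7]
ee_rot: [0.498, 0.502, 0.498, -0.502]
force: [-0.1, 0.5, -0.5]
grip_width: 0.353
```

Request:
{"api": "step_arm", "payload": {
  "commands": [
    [[0,0,-0.015],0],
    [[0,0,0],0],
    [[0,0,0],0]
  ]
}}

```text
time_s: 33.0
eef_pos: [596.3, -143.4, 39.6]
ee_rot: [0.498, 0.502, 0.498, -0.502]
force: [-3.0, 0.5, 6.0]
grip_width: 0.353
```

Contact is about 6 N. Releasing and lifting.

Request:
{"api": "step_arm", "payload": {
  "commands": [
    [[0,0,0],0],
    [[0,0,0],0],
    [[0,0,0],0],
    [[0,0,0],0],
    [[0,0,0],0]
  ],
  "gripper": -0.6
}}

```text
time_s: 33.5
eef_pos: [596.2, -143.3, 39.0]
ee_rot: [-0.498, -0.502, -0.498, 0.502]
force: [-0.3, -0.1, 0.6]
grip_width: 0.801
```

Request:
{"api": "step_arm", "payload": {
  "commands": [
    [[0,0,0.2],0],
    [[0,0,0.6],0],
    [[0,0,0.9],0],
    [[0,0,0.9],0],
    [[0,0,0.9],0]
  ]
}}

```text
time_s: 34.0
eef_pos: [596.0, -143.3, 181.3]
ee_rot: [0.498, 0.502, 0.498, -0.502]
force: [0.1, -0.5, 0.4]
grip_width: 0.8
```

Request:
{"api": "step_arm", "payload": {
  "commands": [
    [[0,0,0.9],0],
    [[0,0,0.3],0],
    [[0,0,0],0],
    [[0,0,0],0]
  ]
}}

```text
time_s: 34.4
eef_pos: [595.7, -143.2, 225.7]
ee_rot: [-0.497, -0.502, -0.499, 0.502]
force: [0.1, -0.5, -1.3]
grip_width: 0.802
```

```bash
python3 chk.py w23 596.3 -144.8 19 65;python3 crop.py w23 330 170 490 290
```

```text
[ 595.6 -143.1  225.2] [ 0.7  0.6 -0.1] 0.7971628870624777
```

View pics/w23c.png

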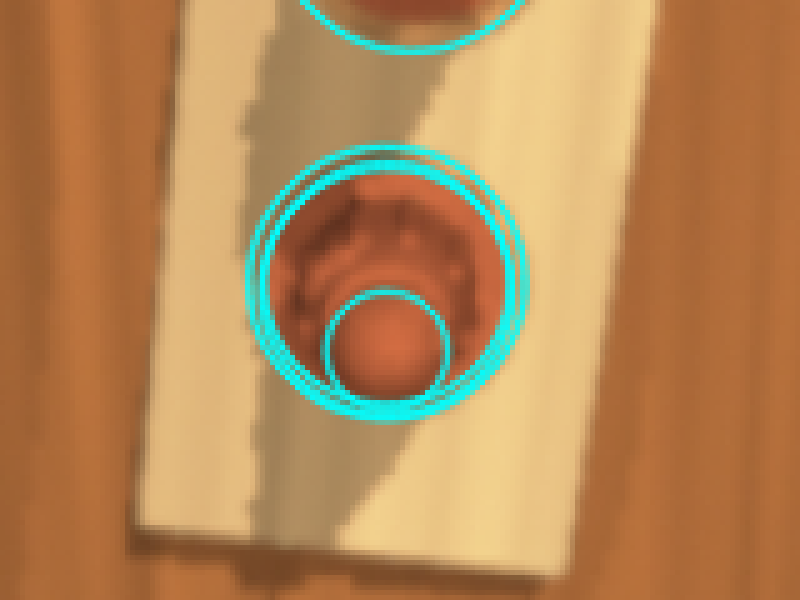

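Request:
{"api": "step_arm", "payload": {
  "commands": [
    [[-0.8,0,0],0],
    [[-0.8,0,0],0],
    [[-0.8,0,0],0],
    [[-0.8,0,0],0],
    [[-0.8,0,0],0]
  ]
}}

```text
time_s: 34.95
eef_pos: [434.4, -142.8, 225.5]
ee_rot: [-0.497, -0.502, -0.499, 0.502]
force: [1.0, -0.1, 0.5]
grip_width: 0.795
```

Request:
{"api": "step_arm", "payload": {
  "commands": [
    [[-0.4,-0.8,0],0],
    [[-0.3,-0.8,0],0],
    [[-0.2,-0.8,0],0],
    [[0,-0.8,0],0],
    [[0,-0.8,0],0]
  ]
}}

```text
time_s: 35.45
eef_pos: [399.4, -304.3, 225.7]
ee_rot: [0.497, 0.502, 0.499, -0.502]
force: [0.1, 1.1, 0.2]
grip_width: 0.8
```

Request:
{"api": "step_arm", "payload": {
  "commands": [
    [[-0.4,-0.8,0],0],
    [[-0.4,-0.8,0],0],
    [[0,0,0],0],
    [[0,0,0],0],
    [[0,0,0],0]
  ]
}}

```text
time_s: 35.95
eef_pos: [368.4, -366.4, 226.4]
ee_rot: [0.498, 0.502, 0.499, -0.502]
force: [0.2, 0.7, 0.1]
grip_width: 0.804
```

```bash
python3 - <<'E'
from rig import capture
from h import *
D=[(619.9,80.6,125),(610.8,7.2,105),(601.5,-72.9,85),(596.3,-144.8,65)]
cs=[]
for x,y,H in D: cs+=[(x,y,19,27),(x,y,27,24),(x,y,19+H-10,10)]
t=capture("top");overlay(t["image"],cam(t),cs,(230,90,480,240),3.2,"pics/ft.png");cv2.imwrite("pics/ft0.png",t["image"])
t=capture("side");overlay(t["image"],cam(t),cs,(200,90,420,260),3.4,"pics/fs.png");cv2.imwrite("pics/fs0.png",t["image"])
E
```

```text
(no output)
```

View pics/ft.png

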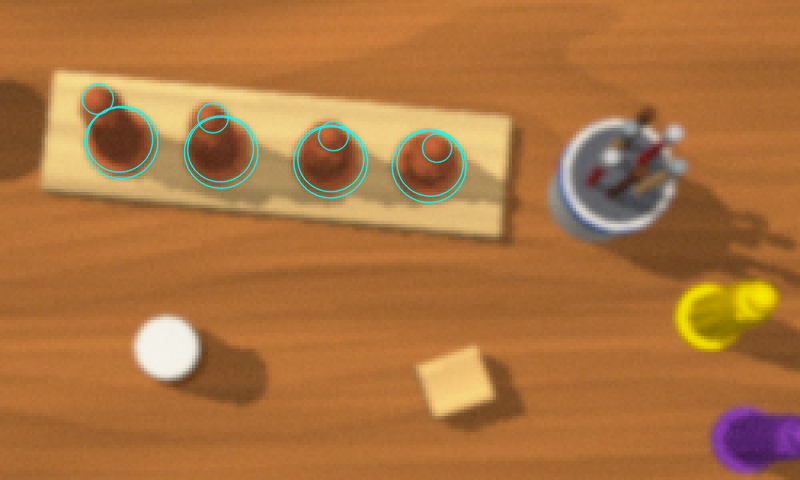

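View pics/fs.png

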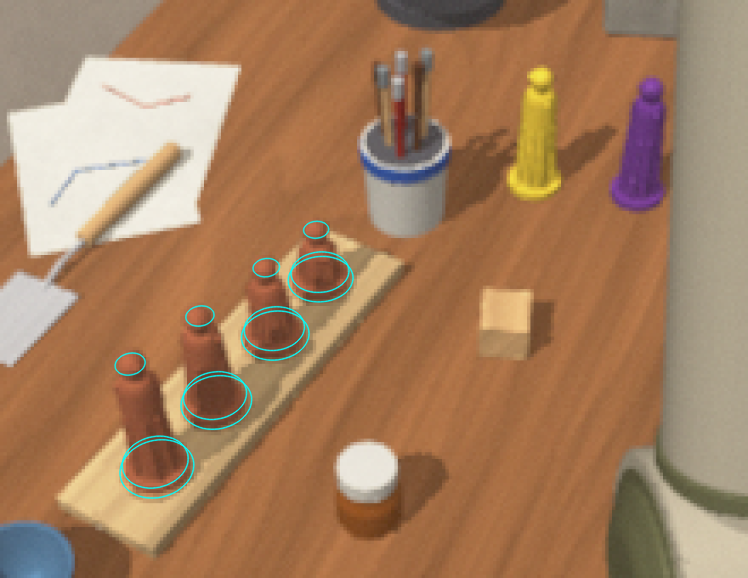

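View pics/ft0.png

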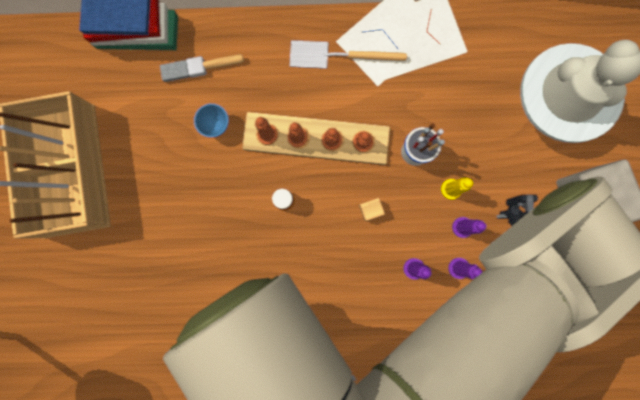

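All four stand upright and concentric on their discs, with heights rising away from the pot. The pot at (423,145) and the look-alikes are unmoved, and the gripper hovers clear. Handing in.

```bash
python3 -c "
from rig import ticket
print(ticket.finish_job())"
```

```text
the job is handed in; nothing more can be done
None
```

All four clay figures stand on the cork discs in height order: the 65 mm figure is nearest the brush pot, followed by the 85 mm, 105 mm and 125 mm figures. I set each one down at about 5–10 N of contact force and handed the job in at about 36 s of the 128 s allowed.

- **Final checks:** The last top, side and wrist views show every figure upright and centred on its disc to within about 1–2 mm. The brush pot, the yellow and purple look-alikes, the jar and the block look unmoved, and the gripper is clear of everything.
- **One disagreement:** Close-up wrist views put the held figures' feet 1–2 mm to the −y side compared with the top view. I corrected for this before setting down figures 1, 2 and 3. Figure 4 had no such correction, but its foot looked concentric with the disc.

No check failed.

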